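# Rack the stool stretchers by length and restack the pressing boards

## Robot

A 6-joint arm with a two-finger parallel gripper is mounted at the origin on a cart in front of the work surface, level with it; the furniture and walls round the work are solid. World frame = base frame: x ahead of the robot, y to its left, z up, the work surface at z = 0. Lengths are in m, angles in degrees, forces in N, time in s.
With the tool pointing down it reaches from about 0.35 to 0.875 m from the base axis. Payload 4.2 kg.
Tool frame: the origin (TCP) lies midway between the tips of the shut fingers; the grasp point (between the pads) lies 19 mm behind it; y points along the fingers, x is the direction in which the jaws open and shut, and the axes are right-handed (so a half turn about y gives the same grasp; the last joint's range is limited). The gripper opens to 87 mm and grips with 3 to 60 N. Pads are 19 mm wide; open, the fingers measure 117 mm over their backs; the gripper's body (75 mm by 190 mm) begins 51 mm behind the grasp point.
Start: joints at [90.619, 22.042, 0.453, 0, -68.411, -14.817], TCP at [0.153, 0.606, 0.223] pointing down, gripper open.
Joint ranges: [-179.83, 179.83], [-69.29, 118.12], [-61.27, 80.66], [-181.25, 117.63], [-171.15, -9.14], [-177.46, 177.46]. Speed limits (degrees/s): [159.86, 159.86, 180, 180, 180, 180].

## Interface

Orientations are given as a 3x3 rotation matrix whose columns are the frame's x, y, z axes.
In Python, from station import * gives the robot as it stands.
- The arm moves only by the tool jog_arm, never from a script. Its argument "series" is a list of rows, each a list of 3 entries, a list of its own where there are three numbers: the shift along the tool's x, y, z in m, then the turn, a rotation vector about the tool's x, y, z in degrees, then the finger opening in m, from 0 to 0.087. A call has 1 to 10 rows; each row shifts and turns the commanded pose from where the row before left it, along the tool's axes as they then stand; what a row does not reach is not made up. A row lasts 1/8 s, in which the tool goes at most 62.5 mm and 10.7 degrees, less where a joint would pass 70% of its speed; a pose out of reach is approached as far as the arm can. A call is refused whole if a number of a shift passes 0.0625 or a number of a turn 10.7, either way. A call with a gripper value outside its range is refused whole. The fingers move at their own pace and stop on an object; the grip force is fixed at half the most. Time passes only in rows, so rows that do not move let the fingers close. It gives the time, the measured TCP pose, the force and the opening at its end, in the units of the state.
- sense(): the state, without advancing time (a new reading comes with each control period).
- capture(name): name is "scene" or "top" or "wrist"; returns the picture (480x640x3 uint8, red, green, blue); there is no depth.
- camera_info(name): a dict with "fx", "fy", "cx", "cy" (pixels), "k1" (the pictures are not rectified: a ray, as slopes to the right and down, at radius r is drawn at 1 + k1 r^2 times it, then the intrinsics apply), "rvec" (rotation vector, rad) and "tvec" (3), from world to camera coordinates, as OpenCV has them. Camera axes: x right, y down, z forward; pixel columns grow to the right and rows downward; lengths in m; the calibration is good to about 2 mm. A picture is of the moment at which its call begins: read the wrist's pose just before it. camera_info takes no time and is no camera call; for the wrist camera it gives the pose at the moment of the call.
- finish_job(): hands the job in, once; it reports no verdict.
The state is a dict: "time_s": time; "joints": joint angles; "joint_velocities": joint speeds; "effort": joint torques, N m; "tcp_pos": TCP position; "ee_rot": TCP orientation; "wrist_force": force on the tool from outside, world axes, zero at the start; "moment": the same for the moment, N m; "gripper_width": opening from 0.0 (shut) to 1.0 (fully open).
Only numpy, scipy, OpenCV 4.12 (cv2) and the standard library are available. Lean on these libraries where they do the work, as an engineer would, in place of code of your own. Each camera call takes 0.05 s, during which the arm holds its last target. There are 200 camera calls.

## Task

Pick out the three square stretchers and lay each one in the dark wooden rack of its own length, seated flat on the rack's base between the end stops. The medium stretcher lies in a pile between two flat boards: lift the upper board off level, without tipping it over, and when the stretcher is out lay the upper board back flat on the middle of the lower one, lying the same way. Leave the round turned leg that lies among them where it is.

Things in the scene. Friction and masses are not known exactly. Their poses are not given: they have to be found in the camera images.
- stretcher_short: The short stretcher: square bar of pale wood, 28 x 28 mm, 120 mm long over all along y; the last 15 mm at each end is a round tenon 16 mm thick. About 60 g. Origin: middle of the bar (14 mm above what it lies on). It lies alone on the bench at the start.
- stretcher_medium: The medium stretcher: square bar of pale wood, 28 x 28 mm, 160 mm long over all along y; the last 15 mm at each end is a round tenon 16 mm thick. About 80 g. Origin: middle of the bar (14 mm above what it lies on). At the start it lies lengthwise on the lower board, underside 16 mm above the bench, with the upper board on it; both its ends show from above.
- stretcher_long: The long stretcher: square bar of pale wood, 28 x 28 mm, 200 mm long over all along y; the last 15 mm at each end is a round tenon 16 mm thick. About 100 g. Origin: middle of the bar (14 mm above what it lies on). It lies alone on the bench at the start.
- rack_short: Short rack, fixed, dark wood: base 64 (x) x 156 (y) mm, top at 10 mm; end stops to 30 mm, 136 mm apart inside; two pairs of cheeks to 22 mm, each 14 mm long, centred at y = +-39 mm, 44 mm apart; sides open between the pairs for the fingers. A seated stretcher lies on the base along y, its middle 24 mm up. Heights are above the bench. Origin: centre of the underside; z up.
- rack_medium: Medium rack, fixed, dark wood: base 64 (x) x 196 (y) mm, top at 10 mm; end stops to 30 mm, 176 mm apart inside; two pairs of cheeks to 22 mm, each 14 mm long, centred at y = +-59 mm, 44 mm apart; sides open between the pairs for the fingers. A seated stretcher lies on the base along y, its middle 24 mm up. Heights are above the bench. Origin: centre of the underside; z up.
- rack_long: Long rack, fixed, dark wood: base 64 (x) x 236 (y) mm, top at 10 mm; end stops to 30 mm, 216 mm apart inside; two pairs of cheeks to 22 mm, each 14 mm long, centred at y = +-79 mm, 44 mm apart; sides open between the pairs for the fingers. A seated stretcher lies on the base along y, its middle 24 mm up. Heights are above the bench. Origin: centre of the underside; z up.
- lower_board: The lower board of the pile: mid-brown wood, loose, 64 (x) x 200 (y) x 16 mm, lying flat on the bench, about 250 g. Origin: centre of the underside; z up.
- upper_board: The upper board of the pile: mid-brown wood, loose, 50 (x) x 100 (y) x 16 mm, about 70 g. At the start it lies flat on the middle of the medium stretcher, its underside 44 mm above the bench and its y axis along the stretcher. Origin: centre of the underside; z up.
- turned_leg: A round, tapered turned stool leg of pale wood, loose, about 36 mm thick and 205 mm long along its y axis, lying on the bench among the other things; to be left alone. Origin: centre of the underside.
There are look-alikes about, which are no part of the job. What is shaped like the stretcher_short but pink or yellow is not meant.

How it is judged (in metres and radians):
At the end, for the whole second after the job is handed in: Each stretcher rests on its own rack's base, middle within 12 mm of the rack's middle both ways, 5 mm in height and 0.2 rad lengthwise; the upper board rests flat on the lower one, centre within 12 mm both ways, 0.2 rad lengthwise; all released and at rest (x of stretcher_short in the frame of rack_short between -0.012 and 0.012 m and y of stretcher_short in the frame of rack_short between -0.012 and 0.012 m and z of stretcher_short in the frame of rack_short between 0.019 and 0.029 m and angle between the y axis of stretcher_short and the y axis of rack_short, either way round below 0.2 rad and linear speed of each of stretcher_short, stretcher_medium, stretcher_long, upper_board below 0.02 m/s and x of stretcher_medium in the frame of rack_medium between -0.012 and 0.012 m and y of stretcher_medium in the frame of rack_medium between -0.012 and 0.012 m and z of stretcher_medium in the frame of rack_medium between 0.019 and 0.029 m and angle between the y axis of stretcher_medium and the y axis of rack_medium, either way round below 0.2 rad and x of stretcher_long in the frame of rack_long between -0.012 and 0.012 m and y of stretcher_long in the frame of rack_long between -0.012 and 0.012 m and z of stretcher_long in the frame of rack_long between 0.019 and 0.029 m and angle between the y axis of stretcher_long and the y axis of rack_long, either way round below 0.2 rad and x of upper_board in the frame of lower_board between -0.012 and 0.012 m and y of upper_board in the frame of lower_board between -0.012 and 0.012 m and z of upper_board in the frame of lower_board between 0.011 and 0.021 m and angle between the y axis of upper_board and the y axis of lower_board, either way round below 0.2 rad); the robot touches nothing.
It fails at once if the turned leg is moved more than 40 mm from where it lay (distance of turned_leg from where it was at the start of the episode above 0.04 m).
It fails at once if the upper board is tipped by more than about 30 degrees (angle between upper_board's own z axis and vertical above 0.52 rad).
It also fails if it takes over 144 s, if anything falls off the work surface, if the arm or the gripper's body presses on something with over 40 N, if the wrist force passes 120 N, or if a joint passes its speed limit or range.

## Working session

There is one attempt and no reset: what is moved stays moved. The work goes in short steps, Python scripts to look and compute and a tool call to move; the robot and the scene stay as the last step left them, time stands still between calls to the robot, and variables do not carry over. Pictures are saved under pics/ and viewed, about 12 in all and at most 16, crops included, and the job is handed in when it is done.

Besides the shell and the picture viewer there is one more tool, called after "Emit:" by a JSON object that holds its "op" and its "data". jog_arm: Moves the arm, as the interface text tells. Its arguments: {"type":"object","properties":{"series":{"type":"array","items":{"type":"array"}}},"required":["series"]}

```bash
mkdir -p pics; ls
python3 - <<'E'
from station import *
import cv2,numpy as np
s=sense();print(s)
for n in("scene","top"):
    cv2.imwrite(f"pics/{n}0.png",capture(n)[:,:,::-1])
for n in("scene","top","wrist"):print(n,camera_info(n))
E
```

```text
pics
{'time_s': 0.0, 'joints': array([ 9.06201121e+01,  2.20888603e+01,  3.80617687e-01, -2.89173888e-02,
       -6.84122722e+01, -1.48175318e+01]), 'joint_velocities': array([ 0.0514468 ,  0.02269918, -0.01573979,  0.05659441,  0.06642593,
        0.00194825]), 'effort': array([-1.34801281e-03, -3.90665567e+01,  1.87405926e+01,  4.21996593e+00,
        1.09177371e-02, -1.92740881e-04]), 'tcp_pos': array([0.15311375, 0.60533115, 0.22148555]), 'ee_rot': array([[-2.45443743e-01, -4.46509901e-04,  9.69410733e-01],
       [-9.69408444e-01, -2.10829230e-03, -2.45444134e-01],
       [ 2.15339442e-03, -9.99997678e-01,  8.46166847e-05]]), 'wrist_force': array([ 0.23453871, -0.35848327,  0.33854329]), 'moment': array([-0.03701829, -0.02752473,  0.00536601]), 'gripper_width': 1.0014649271884026}
scene {'fx': 540.9252607831386, 'fy': 540.9252607831386, 'cx': 326.63140623545405, 'cy': 240.04931937001646, 'k1': 0.05573489237327914, 'rvec': array([ 0.62456274, -2.76632301,  0.97948698]), 'tvec': array([0.55771357, 0.26216224, 1.24542866])}
top {'fx': 601.7228582604174, 'fy': 601.7228582604174, 'cx': 323.23167806220096, 'cy': 239.40454263720903, 'k1': -0.12407784271969358, 'rvec': array([ 2.18006655, -2.12395715,  0.1640059 ]), 'tvec': array([-0.02175549,  0.6105429 ,  1.90432318])}
wrist {'fx': 394.4790309647137, 'fy': 394.4790309647137, 'cx': 317.3845778211809, 'cy': 239.3779910493277, 'k1': 0.0002595136768167741, 'rvec': array([-1.80299341,  2.31568938,  0.35244928]), 'tvec': array([ 0.62494175, -0.03482249,  0.39185049])}
```

View pics/top0.png

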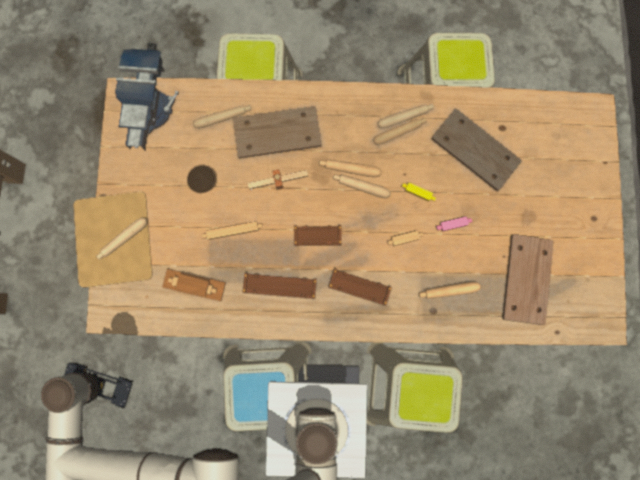

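View pics/scene0.png

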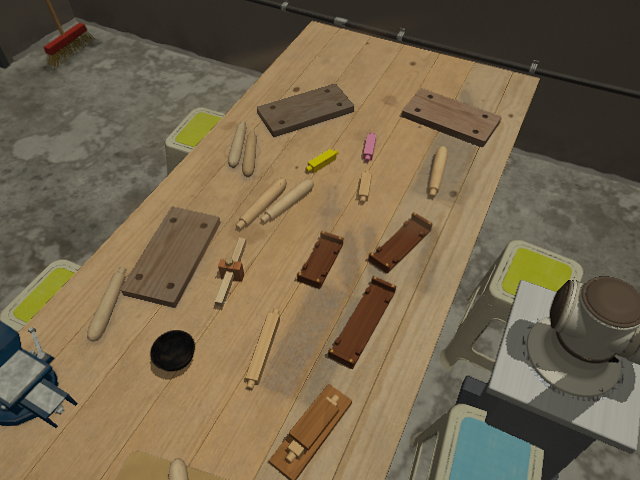

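The top view shows the long rack at (280,285), medium rack (360,286), short rack (317,235), pile (194,285), long stretcher (232,230) and short stretcher (404,238). The pink, yellow and stick-with-block pieces are decoys, and several turned legs lie around the bench. Next I'll enlarge the top view to get accurate pixels.

```bash
cat > h.py <<'E'
import numpy as np,cv2
from station import *
def ray(ci,uv):
    K=np.array([[ci['fx'],0,ci['cx']],[0,ci['fy'],ci['cy']],[0,0,1.]])
    p=cv2.undistortPoints(np.array(uv,float).reshape(-1,1,2),K,np.array([ci['k1'],0,0,0,0.])).reshape(-1,2)
    R=cv2.Rodrigues(np.array(ci['rvec']))[0];t=np.array(ci['tvec'])
    return -R.T@t,np.c_[p,np.ones(len(p))]@R
def world(ci,uv,z):
    c,d=ray(ci,uv);return c+d*((z-c[2])/d[:,2])[:,None]
def proj(ci,P):
    K=np.array([[ci['fx'],0,ci['cx']],[0,ci['fy'],ci['cy']],[0,0,1.]])
    return cv2.projectPoints(np.array(P,float).reshape(-1,1,3),np.array(ci['rvec']),np.array(ci['tvec']),K,np.array([ci['k1'],0,0,0,0.]))[0].reshape(-1,2)
def yaw(R):return np.degrees(np.arctan2(R[1,0],R[0,0]))
def go(x,y,z,a,n=None,frm=None):
    "print jog rows (dx,dy,dz mm | turn about tool y) from measured pose to target, jaw axis yaw a (mod 180)"
    if frm is None:
        s=sense();p=s['tcp_pos'];a0=yaw(s['ee_rot']);print('t',s['time_s'],'p',p.round(4),'yaw',a0.round(1),'R',s['ee_rot'][2].round(3),'j',s['joints'].round(0),'w',s['gripper_width'])
    else:p,a0=np.array(frm[:3]),frm[3]
    da=(a-a0+90)%180-90;d=np.array([x,y,z])-p
    n=n or int(max(np.ceil(np.linalg.norm(d)/.06),np.ceil(abs(da)/10)))
    print('n',n,'da',round(da,1))
    for i in range(n):
        b=np.radians(a0+da*i/n);D=d/n
        print([[round(v,4) for v in(D[0]*np.cos(b)+D[1]*np.sin(b),-D[2],-D[0]*np.sin(b)+D[1]*np.cos(b))],[0,round(-da/n,2),0]])
E
python3 - <<'E'
from h import *
im=cv2.imread('pics/top0.png')
cv2.imwrite('pics/topz.png',cv2.resize(im[160:310,150:420],None,fx=2.96,fy=2.96,interpolation=cv2.INTER_CUBIC))
im=cv2.imread('pics/topz.png')
ci=camera_info('top')
for n,uv,z in[('long',(232,230),.028),('short',(404,238),.028),('pile',(194,285),.06),('rl',(280,285),.01),('rm',(360,286),.01),('rs',(317,235),.01),('leg',(449,291),.03)]:print(n,world(ci,[uv],z).round(3))
E
```

```text
long [[0.636 0.293 0.028]]
short [[ 0.625 -0.27   0.028]]
pile [[0.451 0.402 0.06 ]]
rl [[0.462 0.131 0.01 ]]
rm [[ 0.465 -0.13   0.01 ]]
rs [[0.63  0.015 0.01 ]]
leg [[ 0.455 -0.419  0.03 ]]
```

View pics/topz.png

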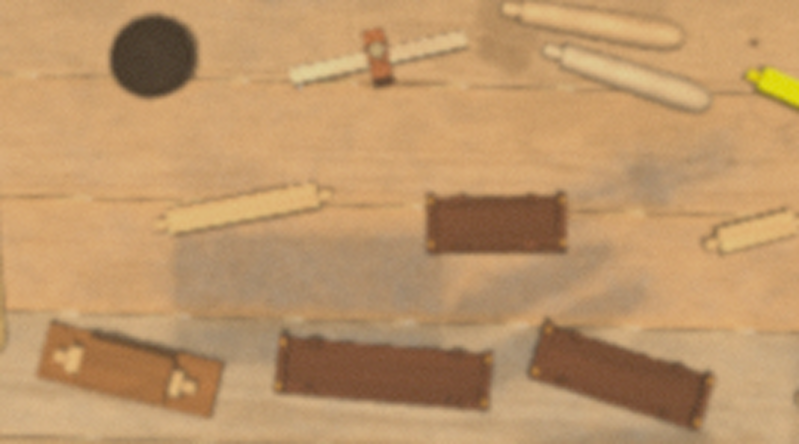

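The zoomed top view (scale 2.96, offset (150,160)) shows:
- The long stretcher ends at (158,223) and (331,192).
- The pile corners, with the upper board between the stretcher's visible ends.
- The corners of all three racks.

I'll turn these into positions, then move toward the pile and long stretcher for a close wrist view.

Run:
```python
from h import *
ci=camera_info('top')
o=lambda L:[(150+u/2.96,160+v/2.96) for u,v in L]
def seg(n,L,z):
    w=world(ci,o(L),z);d=w[0]-w[-1]
    m=w.mean(0);print(n,m.round(4),'len',np.linalg.norm(w[0]-w[1]).round(4),'dir',(np.degrees(np.arctan2(d[1],d[0]))%180).round(1))
seg('long',[(158,223),(331,192)],.014)
def quad(n,L,z): # TL,TR,BR,BL
    w=world(ci,o(L),z);d=(w[0]+w[3]-w[1]-w[2])/2;e=(w[0]+w[1]-w[2]-w[3])/2
    print(n,w.mean(0).round(4),'L',np.linalg.norm(d).round(4),'W',np.linalg.norm(e).round(4),'dir',(np.degrees(np.arctan2(d[1],d[0]))%180).round(1))
quad('lower',[(50,321),(225,363),(212,416),(38,375)],.016)
quad('rl',[(280,333),(494,352),(489,408),(275,391)],.02)
quad('rm',[(545,322),(713,375),(700,428),(530,374)],.02)
quad('rs',[(428,196),(567,194),(567,253),(427,252)],.02)
go(.52,.33,.24,10,None)
s=sense();C,_=ray(camera_info('wrist'),[(320,240)]);print('cam',C,'cam in tool',s['ee_rot'].T@(C-s['tcp_pos']))
print(s['ee_rot'].T@cv2.Rodrigues(camera_info('wrist')['rvec'])[0].T)
```

```text
long [0.6381 0.2936 0.014 ] len 0.196 dir 101.8
lower [0.4548 0.4109 0.016 ] L 0.2004 W 0.0604 dir 78.5
rl [0.4601 0.1308 0.02  ] L 0.2357 W 0.0627 dir 86.8
rm [ 0.4628 -0.1297  0.02  ] L 0.1944 W 0.0598 dir 73.8
rs [0.6265 0.0115 0.02  ] L 0.1546 W 0.0644 dir 91.8
t 0.1 p [0.1532 0.6054 0.2216] yaw -104.2 R [ 0.002 -1.     0.   ] j [ 91.  22.   0.  -0. -68. -15.] w 0.9997812738673607
n 8 da -65.8
[[np.float64(0.0221), np.float64(-0.0023), np.float64(0.0529)], [0, np.float64(8.22), 0]]
[[np.float64(0.0143), np.float64(-0.0023), np.float64(0.0555)], [0, np.float64(8.22), 0]]
[[np.float64(0.0062), np.float64(-0.0023), np.float64(0.057)], [0, np.float64(8.22), 0]]
[[np.float64(-0.002), np.float64(-0.0023), np.float64(0.0573)], [0, np.float64(8.22), 0]]
[[np.float64(-0.0102), np.float64(-0.0023), np.float64(0.0564)], [0, np.float64(8.22), 0]]
[[np.float64(-0.0181), np.float64(-0.0023), np.float64(0.0544)], [0, np.float64(8.22), 0]]
[[np.float64(-0.0257), np.float64(-0.0023), np.float64(0.0512)], [0, np.float64(8.22), 0]]
[[np.float64(-0.0328), np.float64(-0.0023), np.float64(0.047)], [0, np.float64(8.22), 0]]
cam [0.23412667 0.58558048 0.38417678] cam in tool [-0.00036782 -0.16259382  0.08334843]
[[ 9.99998685e-01  8.60726374e-04 -1.37431243e-03]
 [ 1.56832520e-03 -2.97899730e-01  9.54595878e-01]
 [ 4.12238547e-04 -9.54596779e-01 -2.97900689e-01]]
```

Emit:
{"op": "jog_arm", "data": {"series": [[[0.0221, -0.0023, 0.0529], [0, 8.22, 0], 0.087], [[0.0143, -0.0023, 0.0555], [0, 8.22, 0], 0.087], [[0.0062, -0.0023, 0.057], [0, 8.22, 0], 0.087], [[-0.002, -0.0023, 0.0573], [0, 8.22, 0], 0.087], [[-0.0102, -0.0023, 0.0564], [0, 8.22, 0], 0.087], [[-0.0181, -0.0023, 0.0544], [0, 8.22, 0], 0.087], [[-0.0257, -0.0023, 0.0512], [0, 8.22, 0], 0.087], [[-0.0328, -0.0023, 0.047], [0, 8.22, 0], 0.087], [[0, 0, 0], [0, 0, 0], 0.087], [[0, 0, 0], [0, 0, 0], 0.087]]}}

```text
time_s: 1.35
tcp_pos: [0.5198, 0.3307, 0.2403]
ee_rot: [[-0.985, -0.001, 0.174], [-0.174, -0.001, -0.985], [0.001, -1.0, 0.0]]
wrist_force: [0.6, -0.4, -0.1]
gripper_width: 1.001
```

```bash
cat > snap.py <<'E'
import sys,pickle
from h import *
n=sys.argv[1];ci=camera_info('wrist');im=capture('wrist')[:,:,::-1]
cv2.imwrite(f'pics/{n}.png',im);pickle.dump(ci,open(f'pics/{n}.pkl','wb'))
s=sense();print(s['time_s'],s['tcp_pos'].round(4),yaw(s['ee_rot']).round(2),s['ee_rot'][2].round(3),s['joints'].round(1),s['gripper_width'],s['wrist_force'].round(1))
E
python3 snap.py w1
```

```text
1.4 [0.5195 0.3312 0.2405] -169.89 [ 0.001 -1.     0.   ] [ 47.5  20.5   0.8  -0.  -70.3 -37.4] 0.9957884120755731 [-0.5 -0.3 -0.3]
```

View pics/w1.png

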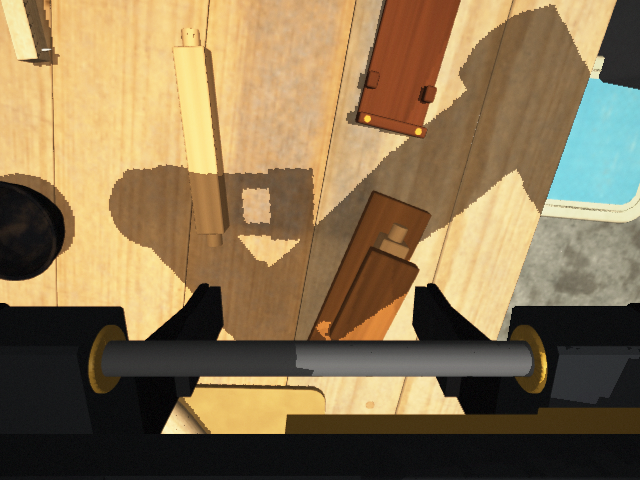

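The wrist view shows the long stretcher from (190,28) to (213,246). The pile's near end is around (372,191)–(430,212), and the near end of the long rack is at (357,122)–(425,135). I'll overlay the models on it to check and refine the estimates.

```bash
cat > ov.py <<'E'
import pickle
from h import *
def box(x,y,d,L,W,z0,z1):
    u=np.array([np.cos(np.radians(d)),np.sin(np.radians(d)),0]);v=np.array([u[1],-u[0],0])
    return [np.array([x,y,0])+u*a*L/2+v*b*W/2+[0,0,z] for z in(z0,z1) for a,b in((1,1),(1,-1),(-1,-1),(-1,1))]
def overlay(n,out,boxes,roi,f):
    x0,y0,x1,y1=roi;ci=pickle.load(open(f'pics/{n}.pkl','rb'));im=cv2.imread(f'pics/{n}.png')
    im=cv2.resize(im[y0:y1,x0:x1],None,fx=f,fy=f,interpolation=cv2.INTER_CUBIC)
    for B,c in boxes:
        p=((proj(ci,B)-[x0,y0]+.5)*f*8).astype(int)
        for i,j in[(0,1),(1,2),(2,3),(3,0),(4,5),(5,6),(6,7),(7,4),(0,4),(1,5),(2,6),(3,7)]:cv2.line(im,tuple(map(int,p[i])),tuple(map(int,p[j])),c,1,cv2.LINE_AA,3)
    cv2.imwrite(f'pics/{out}.png',im)
G=(0,255,0);B_=(255,0,0);C=(255,255,0);M=(255,0,255)
def st(x,y,d,L,z=0,c=G):return[(box(x,y,d,L-.03,.028,z,z+.028),c),(box(x,y,d,L,.016,z+.006,z+.022),B_)]
E
python3 - <<'E'
from ov import *
overlay('w1','o1',st(.6381,.2936,101.8,.2)+[(box(.4548,.4109,78.5,.2,.064,0,.016),C),(box(.4548,.4109,78.5,.1,.05,.044,.06),M),(box(.4601,.1308,86.8,.236,.064,0,.01),C)],(140,0,460,300),2)
E
```

```text
(no output)
```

View pics/o1.png

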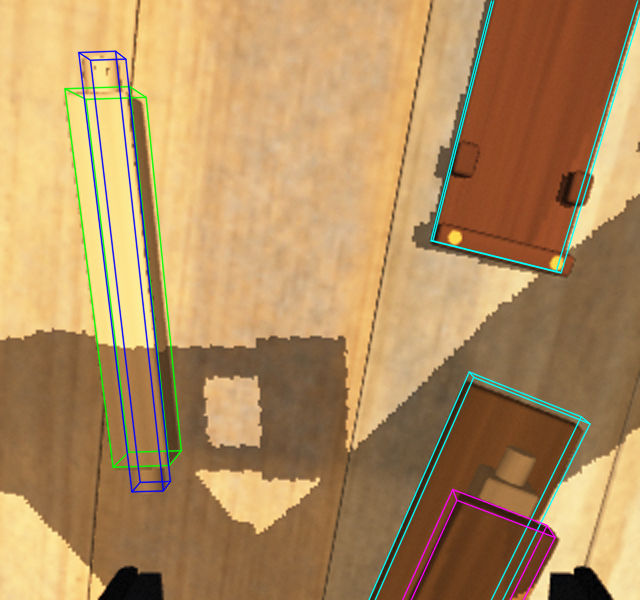

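The overlay matches within about 1–2 mm on every object, so I can go for the upper board now.

Run:
```python
from h import *
go(.4548,.4109,.11,-11.5)
```

```text
t 1.4 p [0.5195 0.3312 0.2405] yaw -169.9 R [ 0.001 -1.     0.   ] j [ 48.  21.   1.  -0. -70. -37.] w 0.9957884120755731
n 3 da -21.6
[[np.float64(0.0166), np.float64(0.0435), np.float64(-0.0299)], [0, np.float64(7.2), 0]]
[[np.float64(0.0202), np.float64(0.0435), np.float64(-0.0276)], [0, np.float64(7.2), 0]]
[[np.float64(0.0235), np.float64(0.0435), np.float64(-0.0249)], [0, np.float64(7.2), 0]]
```

Emit:
{"op": "jog_arm", "data": {"series": [[[0.0166, 0.0435, -0.0299], [0, 7.2, 0], 0.087], [[0.0202, 0.0435, -0.0276], [0, 7.2, 0], 0.087], [[0.0235, 0.0435, -0.0249], [0, 7.2, 0], 0.087], [[0, 0, 0], [0, 0, 0], 0.087], [[0, 0.03, 0], [0, 0, 0], 0.087], [[0, 0.025, 0], [0, 0, 0], 0.087], [[0, 0, 0], [0, 0, 0], 0.087]]}}

```text
time_s: 2.28
tcp_pos: [0.4548, 0.4102, 0.055]
ee_rot: [[-0.98, -0.001, -0.198], [0.198, -0.002, -0.98], [0.001, -1.0, 0.002]]
wrist_force: [0.9, 0.6, 0.3]
gripper_width: 1.001
```

```bash
python3 snap.py w2
python3 - <<'E'
from h import *
go(.4548,.4109,.047,-11.5,2)
E
```

```text
2.325 [0.4557 0.4111 0.0564] 168.56 [-0.001 -1.    -0.   ] [ 57.2  30.1 -12.8   0.  -47.1 -68.6] 1.0008495894213523 [-0.4  1.3  0.3]
t 2.325 p [0.4557 0.4111 0.0564] yaw 168.6 R [-0.001 -1.    -0.   ] j [ 57.  30. -13.   0. -47. -69.] w 1.0008495894213523
n 2 da -0.1
[[np.float64(0.0004), np.float64(0.0047), np.float64(0.0002)], [0, np.float64(0.03), 0]]
[[np.float64(0.0004), np.float64(0.0047), np.float64(0.0002)], [0, np.float64(0.03), 0]]
```

View pics/w2.png

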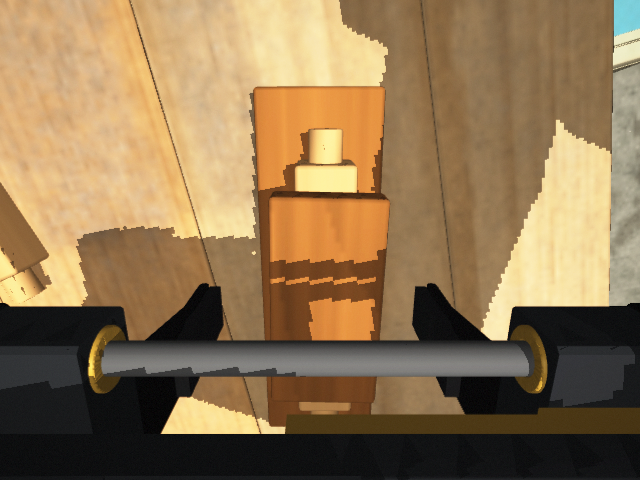

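The wrist view shows the lower board centred and aligned, at columns 253–384. The upper board, with corners (271,197) and (388,199) down to (264,402) and (375,402), and the stretcher sit slightly to the right and rotated. I'll measure that offset.

Run:
```python
from ov import *
ci=pickle.load(open('pics/w2.pkl','rb'))
w=world(ci,[(271,197),(388,199),(375,402),(264,402)],.06);print(w.round(4),w.mean(0).round(4))
n=(w[0]+w[1])/2;f=(w[2]+w[3])/2;d=f-n;print('near mid',n,'dir',np.degrees(np.arctan2(d[1],d[0])),'W',np.linalg.norm(w[0]-w[1]),'L',np.linalg.norm(d),'centre',n+d/np.linalg.norm(d)*.05)
w=world(ci,[(254,87),(384,87),(370,426),(268,426)],.016);n=(w[0]+w[1])/2;f=(w[2]+w[3])/2;d=f-n;print('lower',n,np.degrees(np.arctan2(d[1],d[0])),np.linalg.norm(w[0]-w[1]),np.linalg.norm(d),n+d/np.linalg.norm(d)*.1)
w=world(ci,[(297,166),(356,166)],.044);print('med shoulder',w.mean(0));w=world(ci,[(309,130),(342,130)],.03+.004);print('tenon end',w.mean(0))
```

```text
[[0.4645 0.3569 0.06  ]
 [0.4182 0.3671 0.06  ]
 [0.4388 0.4639 0.06  ]
 [0.491  0.4533 0.06  ]] [0.4531 0.4103 0.06  ]
near mid [0.44136755 0.36202343 0.06      ] dir 76.31762489007832 W 0.04747058723878702 L 0.09939232908636314 centre [0.45319451 0.41060453 0.06      ]
lower [0.43643325 0.31702825 0.016     ] 78.64438200078523 0.062169794466746635 0.19891962404391875 [0.45612305 0.41507065 0.016     ]
med shoulder [0.44010832 0.35108608 0.044     ]
tenon end [0.43747701 0.3364862  0.034     ]
```

Upper board centre is (0.453, 0.4106) with direction about 76.5°. I'll turn 2°, shift 2 mm, lower and grip.

Emit:
{"op": "jog_arm", "data": {"series": [[[0.002, 0.004, 0], [0, 2, 0], 0.087], [[0, 0.004, 0], [0, 0, 0], 0.087], [[0, 0, 0], [0, 0, 0], 0.04], [[0, 0, 0], [0, 0, 0], 0.04], [[0, 0, 0], [0, 0, 0], 0.04], [[0, 0, 0], [0, 0, 0], 0.04], [[0, 0, 0], [0, 0, 0], 0.04], [[0, 0, 0], [0, 0, 0], 0.04]]}}

```text
time_s: 3.32
tcp_pos: [0.4535, 0.411, 0.0475]
ee_rot: [[-0.972, -0.0, -0.234], [0.234, -0.0, -0.972], [0.0, -1.0, 0.0]]
wrist_force: [-0.5, -0.9, 0.8]
gripper_width: 0.571
```

Gripped: the opening is 49.7 mm, as expected for the 50 mm board. Lift level and plan the set-aside spot.

Emit:
{"op": "jog_arm", "data": {"series": [[[0, -0.004, 0], [0, 0, 0], 0.04], [[0, -0.01, 0], [0, 0, 0], 0.04], [[0, -0.02, 0], [0, 0, 0], 0.04], [[0, -0.02, 0], [0, 0, 0], 0.04], [[0, -0.01, 0], [0, 0, 0], 0.04], [[0, 0, 0], [0, 0, 0], 0.04]]}}

```text
time_s: 4.08
tcp_pos: [0.4538, 0.4113, 0.1124]
ee_rot: [[-0.972, 0.001, -0.234], [0.234, 0.002, -0.972], [-0.001, -1.0, -0.002]]
wrist_force: [-0.1, 0.6, -1.0]
gripper_width: 0.572
```

```bash
python3 snap.py w3
python3 - <<'E'
from h import *
go(.552,.27,.11,-13.5,6)
E
```

```text
4.125 [0.4534 0.4108 0.1114] 166.43 [ 0. -1. -0.] [ 57.3  26.3  -9.9  -0.  -53.8 -70.9] 0.5683408593083716 [ 0.4  0.5 -0.4]
t 4.125 p [0.4534 0.4108 0.1114] yaw 166.4 R [ 0. -1. -0.] j [ 57.  26. -10.  -0. -54. -71.] w 0.5683408593083716
n 6 da 0.1
[[np.float64(-0.0215), np.float64(0.0002), np.float64(0.019)], [0, np.float64(-0.01), 0]]
[[np.float64(-0.0215), np.float64(0.0002), np.float64(0.019)], [0, np.float64(-0.01), 0]]
[[np.float64(-0.0215), np.float64(0.0002), np.float64(0.019)], [0, np.float64(-0.01), 0]]
[[np.float64(-0.0215), np.float64(0.0002), np.float64(0.019)], [0, np.float64(-0.01), 0]]
[[np.float64(-0.0215), np.float64(0.0002), np.float64(0.019)], [0, np.float64(-0.01), 0]]
[[np.float64(-0.0215), np.float64(0.0002), np.float64(0.019)], [0, np.float64(-0.01), 0]]
```

View pics/w3.png

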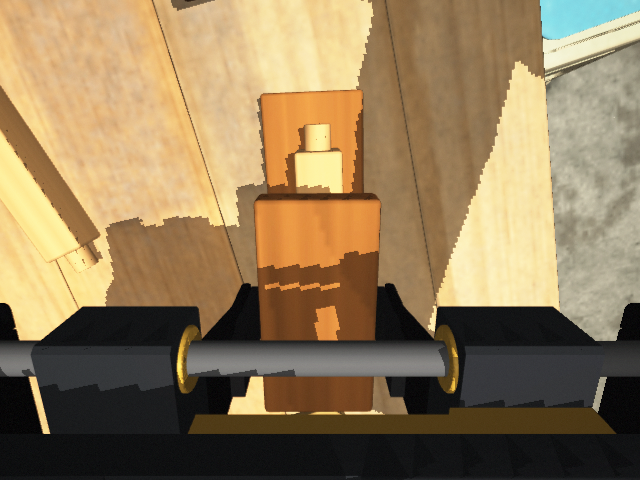

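The board is held level, its near edge at row 197 and far edge at row 411. The lower board and stretcher stayed in place. Next I'll carry it to the clear spot and lower it in the same call.

Emit:
{"op": "jog_arm", "data": {"series": [[[-0.0215, 0, 0.019], [0, 0, 0], 0.04], [[-0.0215, 0, 0.019], [0, 0, 0], 0.04], [[-0.0215, 0, 0.019], [0, 0, 0], 0.04], [[-0.0215, 0, 0.019], [0, 0, 0], 0.04], [[-0.0215, 0, 0.019], [0, 0, 0], 0.04], [[-0.0215, 0, 0.019], [0, 0, 0], 0.04], [[0, 0.03, 0], [0, 0, 0], 0.04], [[0, 0.04, 0], [0, 0, 0], 0.04], [[0, 0.02, 0], [0, 0, 0], 0.04], [[0, 0, 0], [0, 0, 0], 0.04]]}}

```text
time_s: 5.38
tcp_pos: [0.5506, 0.2685, 0.0186]
ee_rot: [[-0.972, -0.005, -0.235], [0.235, -0.004, -0.972], [0.004, -1.0, 0.005]]
wrist_force: [-1.0, 0.9, -0.8]
gripper_width: 0.571
```

Run:
```python
from ov import *
s=sense();print(s['time_s'],s['tcp_pos'],yaw(s['ee_rot']),s['wrist_force'])
ci=pickle.load(open('pics/w3.pkl','rb'))
w=world(ci,[(256,199),(380,199),(372,411),(265,411)],.125);c=w.mean(0);print(c,np.linalg.norm(w[0]-w[1]),np.linalg.norm(w[0]-w[3]),'tcp .4537 .411')
w=world(ci,[(296,152),(342,152)],.044);print('shoulder',w.mean(0),np.linalg.norm(w[0]-w[1]));w=world(ci,[(305,125),(330,125)],.034);print('tenon end',w.mean(0))
w=world(ci,[(260,94),(363,91)],.016);print('lower near',w.mean(0),np.linalg.norm(w[0]-w[1]))
```

```text
5.375 [0.55062762 0.26851482 0.01863763] 166.4182274493121 [-0.95450798  0.94309747 -0.79340434]
[0.45435875 0.40975439 0.125     ] 0.04783615376299806 0.09932243146585489 tcp .4537 .411
shoulder [0.43964892 0.35118857 0.044     ] 0.02638042056726469
tenon end [0.43704937 0.33674707 0.034     ]
lower near [0.4362551 0.3175856 0.016    ] 0.06344943596207755
```

Emit:
{"op": "jog_arm", "data": {"series": [[[0, 0.008, 0], [0, 0, 0], 0.04], [[0, 0.004, 0], [0, 0, 0], 0.04], [[0, 0.002, 0], [0, 0, 0], 0.04], [[0, 0, 0], [0, 0, 0], 0.04]]}}

```text
time_s: 5.88
tcp_pos: [0.5524, 0.27, 0.0077]
ee_rot: [[-0.972, 0.0, -0.234], [0.234, 0.0, -0.972], [-0.0, -1.0, -0.0]]
wrist_force: [0.5, 0.1, -0.6]
gripper_width: 0.572
```

Emit:
{"op": "jog_arm", "data": {"series": [[[0, 0.002, 0], [0, 0, 0], 0.04], [[0, 0.002, 0], [0, 0, 0], 0.04], [[0, 0, 0], [0, 0, 0], 0.04], [[0, 0, 0], [0, 0, 0], 0.07], [[0, 0, 0], [0, 0, 0], 0.07], [[0, 0, 0], [0, 0, 0], 0.07], [[0, -0.03, 0], [0, 0, 0], 0.07], [[0, -0.04, 0], [0, 0, 0], 0.07], [[0, -0.03, 0], [0, 0, 0], 0.07], [[0, 0, 0], [0, 0, 0], 0.07]]}}

```text
time_s: 7.12
tcp_pos: [0.5538, 0.271, 0.1066]
ee_rot: [[-0.972, 0.005, -0.234], [0.234, 0.004, -0.972], [-0.004, -1.0, -0.005]]
wrist_force: [0.8, -0.1, -0.0]
gripper_width: 0.808
```

Run:
```python
from h import *
# medium: shoulder (.4398,.3511), tenon end (.4372,.3366); centre from both
d=np.radians(77.);print(np.array([.4398,.3511])+.065*np.array([np.cos(d),np.sin(d)]),np.array([.4372,.3366])+.08*np.array([np.cos(d),np.sin(d)]))
go(.4547,.4144,.10,-13.2)
```

```text
[0.45442182 0.41443405] [0.45519608 0.41454961]
t 7.125 p [0.5538 0.271  0.1066] yaw 166.5 R [-0.004 -1.    -0.005] j [ 41.  27. -10.   0. -53. -55.] w 0.8075486873244329
n 3 da 0.3
[[np.float64(0.0433), np.float64(0.0022), np.float64(-0.0387)], [0, np.float64(-0.11), 0]]
[[np.float64(0.0432), np.float64(0.0022), np.float64(-0.0388)], [0, np.float64(-0.11), 0]]
[[np.float64(0.0431), np.float64(0.0022), np.float64(-0.0389)], [0, np.float64(-0.11), 0]]
```

Emit:
{"op": "jog_arm", "data": {"series": [[[0.0433, 0, -0.0387], [0, 0, 0], 0.065], [[0.0433, 0, -0.0388], [0, 0, 0], 0.065], [[0.0431, 0, -0.0389], [0, 0, 0], 0.065], [[0, 0, 0], [0, 0, 0], 0.065], [[0, 0.035, 0], [0, 0, 0], 0.065], [[0, 0.03, 0], [0, 0, 0], 0.065], [[0, 0, 0], [0, 0, 0], 0.065], [[0, 0, 0], [0, 0, 0], 0.065]]}}

```text
time_s: 8.12
tcp_pos: [0.4542, 0.4135, 0.039]
ee_rot: [[-0.972, 0.001, -0.235], [0.235, 0.0, -0.972], [-0.001, -1.0, -0.0]]
wrist_force: [0.2, -0.3, 0.4]
gripper_width: 0.747
```

```bash
python3 snap.py w4
python3 - <<'E'
from h import *
go(.4547,.4144,.021,-13.2,2)
E
```

```text
8.175 [0.4543 0.4138 0.0396] 166.43 [-0.001 -1.    -0.002] [ 57.4  31.3 -13.5   0.  -45.1 -71. ] 0.7469665277497836 [ 0.   0.5 -0.3]
t 8.175 p [0.4543 0.4138 0.0396] yaw 166.4 R [-0.001 -1.    -0.002] j [ 57.  31. -14.   0. -45. -71.] w 0.7469665277497836
n 2 da 0.4
[[np.float64(-0.0001), np.float64(0.0093), np.float64(-0.0003)], [0, np.float64(-0.19), 0]]
[[np.float64(-0.0001), np.float64(0.0093), np.float64(-0.0003)], [0, np.float64(-0.19), 0]]
```

View pics/w4.png

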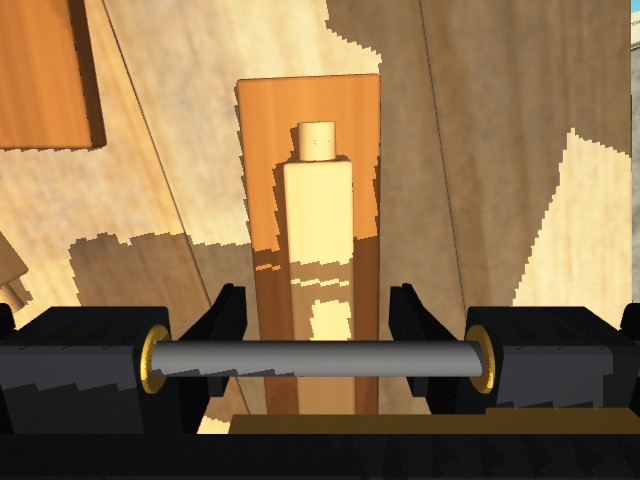

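The bar is centred between the fingers, with its near face spanning columns 284–352 and its shoulder at row 160. Lower and grip.

Emit:
{"op": "jog_arm", "data": {"series": [[[0, 0.01, 0], [0, 0, 0], 0.065], [[0, 0.008, 0], [0, 0, 0], 0.065], [[0, 0, 0], [0, 0, 0], 0.065], [[0, 0, 0], [0, 0, 0], 0.02], [[0, 0, 0], [0, 0, 0], 0.02], [[0, 0, 0], [0, 0, 0], 0.02], [[0, 0, 0], [0, 0, 0], 0.02], [[0, 0, 0], [0, 0, 0], 0.02], [[0, 0, 0], [0, 0, 0], 0.02], [[0, 0, 0], [0, 0, 0], 0.02]]}}

```text
time_s: 9.43
tcp_pos: [0.4534, 0.4135, 0.0206]
ee_rot: [[-0.972, 0.0, -0.234], [0.234, 0.0, -0.972], [-0.0, -1.0, -0.0]]
wrist_force: [-1.4, 0.4, 0.0]
gripper_width: 0.319
```

Run:
```python
from ov import *
ci=pickle.load(open('pics/w4.pkl','rb'))
w=world(ci,[(285,162),(352,160)],.044);m=w.mean(0);print('shoulder',m,np.linalg.norm(w[0]-w[1]))
t=world(ci,[(300,122),(335,122)],.034).mean(0);print('tenon',t)
u=np.array([np.cos(np.radians(76.5)),np.sin(np.radians(76.5)),0]);print('centre',m+.065*u,t+.08*u)
w=world(ci,[(236,82),(380,74)],.016);print('lower near',w,w.mean(0),np.linalg.norm(w[0]-w[1]),np.degrees(np.arctan2(*(w[1]-w[0])[[0,1]])))
go(.462,-.13,.15,-16.2)
```

```text
shoulder [0.43983532 0.35038036 0.044     ] 0.026411925227983378
tenon [0.43678494 0.33610937 0.034     ]
centre [0.45500926 0.41358441 0.044     ] [0.45546056 0.41389897 0.034     ]
lower near [[0.46761231 0.31166309 0.016     ]
 [0.40566016 0.32325312 0.016     ]] [0.43663623 0.3174581  0.016     ] 0.0630269585828773 -79.40357043723417
t 9.425 p [0.4534 0.4135 0.0206] yaw 166.4 R [-0. -1. -0.] j [ 57.  33. -14.  -0. -43. -71.] w 0.31943399600042544
n 10 da -2.6
[[np.float64(-0.0136), np.float64(-0.0129), np.float64(0.0526)], [0, np.float64(0.26), 0]]
[[np.float64(-0.0138), np.float64(-0.0129), np.float64(0.0526)], [0, np.float64(0.26), 0]]
[[np.float64(-0.0141), np.float64(-0.0129), np.float64(0.0525)], [0, np.float64(0.26), 0]]
[[np.float64(-0.0143), np.float64(-0.0129), np.float64(0.0524)], [0, np.float64(0.26), 0]]
[[np.float64(-0.0145), np.float64(-0.0129), np.float64(0.0524)], [0, np.float64(0.26), 0]]
[[np.float64(-0.0148), np.float64(-0.0129), np.float64(0.0523)], [0, np.float64(0.26), 0]]
[[np.float64(-0.015), np.float64(-0.0129), np.float64(0.0522)], [0, np.float64(0.26), 0]]
[[np.float64(-0.0153), np.float64(-0.0129), np.float64(0.0522)], [0, np.float64(0.26), 0]]
[[np.float64(-0.0155), np.float64(-0.0129), np.float64(0.0521)], [0, np.float64(0.26), 0]]
[[np.float64(-0.0157), np.float64(-0.0129), np.float64(0.052)], [0, np.float64(0.26), 0]]
```

Gripped at 27.8 mm. Lift and carry it toward the medium rack.

Emit:
{"op": "jog_arm", "data": {"series": [[[0, -0.01, 0], [0, 0, 0], 0.02], [[0, -0.04, 0], [0, 0, 0], 0.02], [[0, -0.05, 0], [0, 0, 0], 0.02], [[-0.0124, 0, 0.048], [0, 0, 0], 0.02], [[-0.0124, 0, 0.048], [0, 0, 0], 0.02], [[-0.0124, 0, 0.048], [0, 0, 0], 0.02], [[-0.0124, 0, 0.048], [0, 0, 0], 0.02], [[-0.0124, 0, 0.048], [0, 0, 0], 0.02], [[-0.0124, 0, 0.048], [0, 0, 0], 0.02], [[-0.0124, 0, 0.048], [0, 0, 0], 0.02]]}}

```text
time_s: 10.68
tcp_pos: [0.459, 0.065, 0.1212]
ee_rot: [[-0.972, 0.001, -0.234], [0.234, 0.0, -0.972], [-0.001, -1.0, -0.001]]
wrist_force: [0.7, 0.3, -0.6]
gripper_width: 0.319
```

Emit:
{"op": "jog_arm", "data": {"series": [[[-0.0124, 0, 0.048], [0, 0, 0], 0.02], [[-0.0124, 0, 0.048], [0, 0, 0], 0.02], [[0, 0, 0], [0, 0, 0], 0.02], [[0, 0, 0], [0, 0, 0], 0.02]]}}

```text
time_s: 11.18
tcp_pos: [0.4609, -0.0327, 0.1209]
ee_rot: [[-0.972, 0.001, -0.235], [0.235, 0.0, -0.972], [-0.001, -1.0, -0.0]]
wrist_force: [-1.1, 0.7, -0.9]
gripper_width: 0.321
```

```bash
python3 snap.py w5
python3 - <<'E'
from ov import *
overlay('w5','o5',[(box(.4628,-.1297,73.8,.196,.064,0,.01),C),(box(.4628,-.1297,73.8,.176,.044,.022,.022),M),(box(.4601,.1308,86.8,.236,.064,0,.01),C)],(120,0,520,300),2)
E
```

```text
11.225 [ 0.4609 -0.0321  0.1208] 166.47 [-0.001 -1.    -0.   ] [ 16.2  12.5 -30.   -0.  -47.5 -29.8] 0.32163331383341953 [ 0.2 -0.2 -0.2]
```

View pics/o5.png

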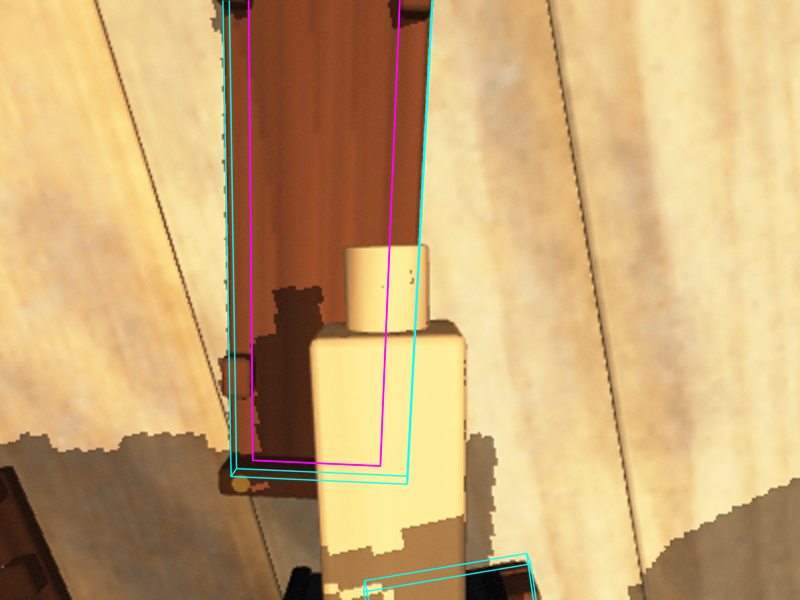

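The medium rack's sides match the model to about 1 mm. I'll check its stop corner, seen at pixel (230,248), against the prediction at z = 30 mm, then work out the last shift.

Run:
```python
from ov import *
ci=pickle.load(open('pics/w5.pkl','rb'))
p=proj(ci,box(.4628,-.1297,73.8,.196,.064,0.01,.03));print(p.round(0))
print(world(ci,[(230,248)],.03), np.array(box(.4628,-.1297,73.8,.196,.064,.03,.03))[:4].round(4))
go(.4632,-.129,.12,-16.2,2)
```

```text
[[ 235.  238.]
 [ 323.  241.]
 [ 340.  -81.]
 [ 229.  -87.]
 [ 229.  246.]
 [ 323.  250.]
 [ 342.  -99.]
 [ 221. -105.]]
[[ 0.52055613 -0.0431504   0.03      ]] [[ 0.5209 -0.0445  0.03  ]
 [ 0.4594 -0.0267  0.03  ]
 [ 0.4047 -0.2149  0.03  ]
 [ 0.4662 -0.2327  0.03  ]]
t 11.225 p [ 0.4609 -0.0321  0.1208] yaw 166.5 R [-0.001 -1.    -0.   ] j [ 16.  12. -30.  -0. -47. -30.] w 0.32163331383341953
n 2 da -2.7
[[np.float64(-0.0124), np.float64(0.0004), np.float64(0.0468)], [0, np.float64(1.34), 0]]
[[np.float64(-0.0135), np.float64(0.0004), np.float64(0.0465)], [0, np.float64(1.34), 0]]
```

Emit:
{"op": "jog_arm", "data": {"series": [[[-0.0124, 0, 0.0466], [0, 1.3, 0], 0.02], [[-0.0132, 0, 0.0465], [0, 1.3, 0], 0.02], [[0, 0, 0], [0, 0, 0], 0.02], [[0, 0, 0], [0, 0, 0], 0.02], [[0, 0.04, 0], [0, 0, 0], 0.02], [[0, 0.035, 0], [0, 0, 0], 0.02], [[0, 0, 0], [0, 0, 0], 0.02], [[0, 0, 0], [0, 0, 0], 0.02]]}}

```text
time_s: 12.22
tcp_pos: [0.4639, -0.1283, 0.0466]
ee_rot: [[-0.961, 0.002, -0.276], [0.276, -0.0, -0.961], [-0.002, -1.0, -0.0]]
wrist_force: [0.4, -0.9, -0.9]
gripper_width: 0.323
```

Run:
```python
from ov import *
go(.4625,-.129,.0152,-16.2,3)
```

```text
t 12.225 p [ 0.4639 -0.1283  0.0466] yaw 164.0 R [-0.002 -1.    -0.   ] j [  4.  21. -32.   0. -37. -20.] w 0.32327882307116146
n 3 da -0.2
[[np.float64(0.0004), np.float64(0.0105), np.float64(0.0003)], [0, np.float64(0.06), 0]]
[[np.float64(0.0004), np.float64(0.0105), np.float64(0.0003)], [0, np.float64(0.06), 0]]
[[np.float64(0.0004), np.float64(0.0105), np.float64(0.0003)], [0, np.float64(0.06), 0]]
```

Emit:
{"op": "jog_arm", "data": {"series": [[[0.001, 0.015, 0.001], [0, 0, 0], 0.02], [[0, 0.01, 0], [0, 0, 0], 0.02], [[0, 0.004, 0], [0, 0, 0], 0.02], [[0, 0, 0], [0, 0, 0], 0.02], [[0, 0.001, 0], [0, 0, 0], 0.02], [[0, 0, 0], [0, 0, 0], 0.02]]}}

```text
time_s: 12.98
tcp_pos: [0.4616, -0.1299, 0.0157]
ee_rot: [[-0.96, 0.001, -0.278], [0.278, -0.0, -0.96], [-0.0, -1.0, -0.0]]
wrist_force: [0.2, 0.2, -1.2]
gripper_width: 0.317
```

Bar is just above the base. Release, rise, and look from above with the gripper still near the rack.

Emit:
{"op": "jog_arm", "data": {"series": [[[0, 0.001, 0], [0, 0, 0], 0.02], [[0, 0, 0], [0, 0, 0], 0.055], [[0, 0, 0], [0, 0, 0], 0.055], [[0, 0, 0], [0, 0, 0], 0.055], [[0, -0.02, 0], [0, 0, 0], 0.055], [[0, -0.05, 0], [0, 0, 0], 0.055], [[0, -0.05, 0], [0, 0, 0], 0.055], [[0, 0, 0], [0, 0, 0], 0.065]]}}

```text
time_s: 13.98
tcp_pos: [0.4643, -0.1299, 0.1386]
ee_rot: [[-0.961, 0.01, -0.278], [0.278, -0.0, -0.961], [-0.01, -1.0, -0.003]]
wrist_force: [0.3, 0.5, -0.7]
gripper_width: 0.683
```

```bash
python3 snap.py w6
python3 - <<'E'
from ov import *
go(.552,.27,.12,-13.5,8)
E
```

```text
14.025 [ 0.4624 -0.1298  0.1362] 163.83 [-0.004 -1.    -0.002] [  3.8  12.9 -26.6  -0.  -50.2 -19.9] 0.7064236701677283 [-1.2  0.5 -0.2]
t 14.025 p [ 0.4624 -0.1298  0.1362] yaw 163.8 R [-0.004 -1.    -0.002] j [  4.  13. -27.  -0. -50. -20.] w 0.7064236701677283
n 8 da 2.7
[[np.float64(0.0032), np.float64(0.002), np.float64(-0.0511)], [0, np.float64(-0.33), 0]]
[[np.float64(0.0029), np.float64(0.002), np.float64(-0.0511)], [0, np.float64(-0.33), 0]]
[[np.float64(0.0026), np.float64(0.002), np.float64(-0.0511)], [0, np.float64(-0.33), 0]]
[[np.float64(0.0023), np.float64(0.002), np.float64(-0.0512)], [0, np.float64(-0.33), 0]]
[[np.float64(0.002), np.float64(0.002), np.float64(-0.0512)], [0, np.float64(-0.33), 0]]
[[np.float64(0.0017), np.float64(0.002), np.float64(-0.0512)], [0, np.float64(-0.33), 0]]
[[np.float64(0.0014), np.float64(0.002), np.float64(-0.0512)], [0, np.float64(-0.33), 0]]
[[np.float64(0.0011), np.float64(0.002), np.float64(-0.0512)], [0, np.float64(-0.33), 0]]
```

View pics/w6.png

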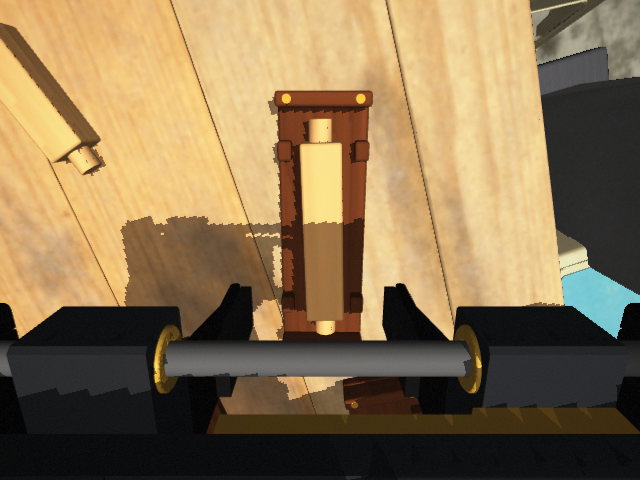

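The medium bar is seated in its rack, central between cheeks and stops (tenon ends at rows 118 and 334). Now back to the upper board.

Emit:
{"op": "jog_arm", "data": {"series": [[[0.0032, 0.002, -0.0511], [0, -0.33, 0], 0.075], [[0.0029, 0.002, -0.0511], [0, -0.33, 0], 0.075], [[0.0026, 0.002, -0.0511], [0, -0.33, 0], 0.075], [[0.0023, 0.002, -0.0512], [0, -0.33, 0], 0.075], [[0.002, 0.002, -0.0512], [0, -0.33, 0], 0.075], [[0.0017, 0.002, -0.0512], [0, -0.33, 0], 0.075], [[0.0014, 0.002, -0.0512], [0, -0.33, 0], 0.075], [[0.0011, 0.002, -0.0512], [0, -0.33, 0], 0.075], [[0, 0, 0], [0, 0, 0], 0.075], [[0, 0, 0], [0, 0, 0], 0.075]]}}

```text
time_s: 15.28
tcp_pos: [0.5496, 0.2691, 0.1166]
ee_rot: [[-0.972, -0.003, -0.234], [0.234, -0.002, -0.972], [0.003, -1.0, 0.003]]
wrist_force: [0.4, -0.5, -0.6]
gripper_width: 0.861
```

Emit:
{"op": "jog_arm", "data": {"series": [[[0, 0.05, 0], [0, 0, 0], 0.075], [[0, 0.03, 0], [0, 0, 0], 0.075], [[0, 0, 0], [0, 0, 0], 0.075], [[0, 0, 0], [0, 0, 0], 0.075]]}}

```text
time_s: 15.78
tcp_pos: [0.5515, 0.2696, 0.0398]
ee_rot: [[-0.972, 0.002, -0.234], [0.234, 0.001, -0.972], [-0.001, -1.0, -0.001]]
wrist_force: [0.7, 0.2, 0.7]
gripper_width: 0.862
```

```bash
python3 snap.py w7
python3 - <<'E'
from ov import *
go(.5524,.270,.004,-13.5,2)
E
```

```text
15.825 [0.5518 0.27   0.0402] 166.46 [-0.002 -1.    -0.002] [ 41.2  31.2 -13.6   0.  -45.1 -54.7] 0.8631752188233034 [-0.7  0.7 -0.1]
t 15.825 p [0.5518 0.27   0.0402] yaw 166.5 R [-0.002 -1.    -0.002] j [ 41.  31. -14.   0. -45. -55.] w 0.8631752188233034
n 2 da 0.0
[[np.float64(-0.0003), np.float64(0.0181), np.float64(-0.0001)], [0, np.float64(-0.02), 0]]
[[np.float64(-0.0003), np.float64(0.0181), np.float64(-0.0001)], [0, np.float64(-0.02), 0]]
```

View pics/w7.png

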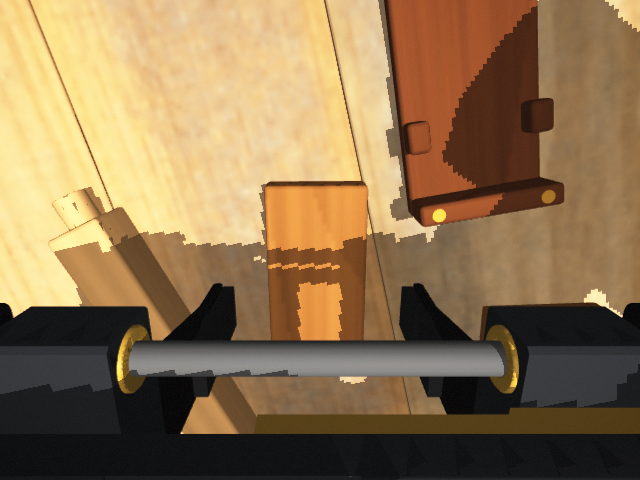

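The board lies flat and centred between the fingers, columns 266–367. Lower, grip and lift.

Emit:
{"op": "jog_arm", "data": {"series": [[[0, 0.02, 0], [0, 0, 0], 0.075], [[0, 0.0155, 0], [0, 0, 0], 0.075], [[0, 0, 0], [0, 0, 0], 0.075], [[0, 0, 0], [0, 0, 0], 0.04], [[0, 0, 0], [0, 0, 0], 0.04], [[0, 0, 0], [0, 0, 0], 0.04], [[0, 0, 0], [0, 0, 0], 0.04], [[0, 0, 0], [0, 0, 0], 0.04]]}}

```text
time_s: 16.82
tcp_pos: [0.551, 0.2702, 0.0034]
ee_rot: [[-0.972, 0.001, -0.234], [0.234, 0.0, -0.972], [-0.001, -1.0, -0.001]]
wrist_force: [-1.1, -0.3, 2.5]
gripper_width: 0.572
```

Emit:
{"op": "jog_arm", "data": {"series": [[[0, -0.004, 0], [0, 0, 0], 0.04], [[0, -0.02, 0], [0, 0, 0], 0.04], [[0, -0.03, 0], [0, 0, 0], 0.04], [[0, -0.02, 0], [0, 0, 0], 0.04], [[0, 0, 0], [0, 0, 0], 0.04], [[0, 0, 0], [0, 0, 0], 0.04]]}}

```text
time_s: 17.58
tcp_pos: [0.55, 0.2695, 0.0759]
ee_rot: [[-0.972, -0.002, -0.234], [0.234, -0.001, -0.972], [0.002, -1.0, 0.001]]
wrist_force: [0.5, -0.4, -1.9]
gripper_width: 0.571
```

Run:
```python
from ov import *
ci=pickle.load(open('pics/w7.pkl','rb'))
n=world(ci,[(266,185),(367,185)],.016);m=n.mean(0);print('near',m,np.linalg.norm(n[0]-n[1]),'ctr',m+.05*np.array([np.cos(np.radians(76.5)),np.sin(np.radians(76.5)),0]))
go(.4557,.4155,.08,-11.2,6)
```

```text
near [0.54142603 0.22025275 0.016     ] 0.047900978300162614 ctr [0.5530983  0.26887124 0.016     ]
t 17.575 p [0.55   0.2695 0.0759] yaw 166.5 R [ 0.002 -1.     0.001] j [ 41.  29. -12.  -0. -50. -55.] w 0.5707599342240446
n 6 da 2.3
[[np.float64(0.021), np.float64(-0.0007), np.float64(-0.02)], [0, np.float64(-0.39), 0]]
[[np.float64(0.0208), np.float64(-0.0007), np.float64(-0.0201)], [0, np.float64(-0.39), 0]]
[[np.float64(0.0207), np.float64(-0.0007), np.float64(-0.0203)], [0, np.float64(-0.39), 0]]
[[np.float64(0.0206), np.float64(-0.0007), np.float64(-0.0204)], [0, np.float64(-0.39), 0]]
[[np.float64(0.0204), np.float64(-0.0007), np.float64(-0.0205)], [0, np.float64(-0.39), 0]]
[[np.float64(0.0203), np.float64(-0.0007), np.float64(-0.0207)], [0, np.float64(-0.39), 0]]
```

Emit:
{"op": "jog_arm", "data": {"series": [[[0.021, 0, -0.02], [0, -0.4, 0], 0.04], [[0.0208, 0, -0.0202], [0, -0.4, 0], 0.04], [[0.0207, 0, -0.0204], [0, -0.4, 0], 0.04], [[0.0206, 0, -0.0206], [0, -0.4, 0], 0.04], [[0.0204, 0, -0.0207], [0, -0.4, 0], 0.04], [[0.0203, 0, -0.0208], [0, -0.4, 0], 0.04], [[0, 0, 0], [0, 0, 0], 0.04], [[0, 0.03, 0], [0, 0, 0], 0.04], [[0, 0, 0], [0, 0, 0], 0.04], [[0, 0, 0], [0, 0, 0], 0.04]]}}

```text
time_s: 18.82
tcp_pos: [0.457, 0.4162, 0.0471]
ee_rot: [[-0.981, 0.0, -0.193], [0.193, -0.001, -0.981], [-0.0, -1.0, 0.0]]
wrist_force: [1.0, 0.1, -0.7]
gripper_width: 0.567
```

```bash
python3 snap.py w8
python3 - <<'E'
from ov import *
go(.4557,.4155,.0195,-11.2,3)
E
```

```text
18.875 [0.4572 0.4165 0.0476] 168.86 [-0.001 -1.    -0.001] [ 57.3  31.  -12.5   0.  -46.4 -68.5] 0.5717886156039735 [-0.1  0.3 -1.1]
t 18.875 p [0.4572 0.4165 0.0476] yaw 168.9 R [-0.001 -1.    -0.001] j [ 57.  31. -12.   0. -46. -68.] w 0.5717886156039735
n 3 da -0.1
[[np.float64(0.0004), np.float64(0.0094), np.float64(0.0004)], [0, np.float64(0.02), 0]]
[[np.float64(0.0004), np.float64(0.0094), np.float64(0.0004)], [0, np.float64(0.02), 0]]
[[np.float64(0.0004), np.float64(0.0094), np.float64(0.0004)], [0, np.float64(0.02), 0]]
```

View pics/w8.png

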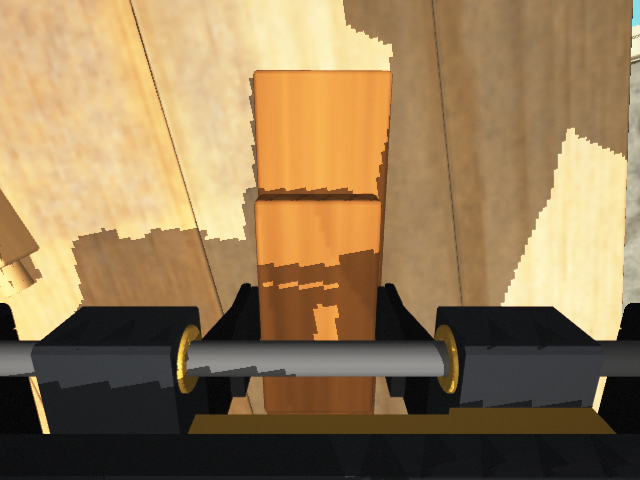

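Aligned. The near edge of the lower board spans columns 254–391 at row 71, and the held board 256–380 at row 199. I'll compute the remaining offset.

Run:
```python
from ov import *
ci=pickle.load(open('pics/w8.pkl','rb'))
w=world(ci,[(253,71),(391,71)],.016);h=world(ci,[(256,201),(380,201)],.0608)
u=(w[1]-w[0]);print(np.linalg.norm(u),np.linalg.norm(h[1]-h[0]));u/=np.linalg.norm(u);v=np.array([u[1],-u[0],0])*-1
a=np.degrees(np.arctan2(u[1],u[0]));print('yaws',a,np.degrees(np.arctan2(*(h[1]-h[0])[[1,0]])))
vv=np.array([-u[1],u[0],0]);vv*=np.sign(-vv[1]) # toward -y (tool z)
lc=w.mean(0)-.1*vv;hc=h.mean(0)-.05*vv;d=lc-hc;print(lc,hc,'need tool x',d@u,'tool z',d@vv)
```

```text
0.06264515553019717 0.04759251638729292
yaws 168.8831447397503 168.86980385267876
[0.45598471 0.41515919 0.016     ] [0.45797368 0.41543914 0.0608    ] need tool x 0.0018976713312651545 tool z 0.0006581917116825972
```

Emit:
{"op": "jog_arm", "data": {"series": [[[0.002, 0.012, 0.0005], [0, 0, 0], 0.04], [[0, 0.01, 0], [0, 0, 0], 0.04], [[0, 0.003, 0], [0, 0, 0], 0.04], [[0, 0.001, 0], [0, 0, 0], 0.04], [[0, 0, 0], [0, 0, 0], 0.04]]}}

```text
time_s: 19.5
tcp_pos: [0.4545, 0.4166, 0.021]
ee_rot: [[-0.981, 0.0, -0.193], [0.193, 0.0, -0.981], [-0.0, -1.0, -0.0]]
wrist_force: [-0.2, -0.5, -0.9]
gripper_width: 0.573
```

Emit:
{"op": "jog_arm", "data": {"series": [[[0, 0.0008, 0], [0, 0, 0], 0.04], [[0, 0, 0], [0, 0, 0], 0.04]]}}

```text
time_s: 19.75
tcp_pos: [0.4545, 0.4165, 0.0203]
ee_rot: [[-0.981, 0.0, -0.193], [0.193, 0.0, -0.981], [-0.0, -1.0, -0.0]]
wrist_force: [-0.0, 0.0, -0.1]
gripper_width: 0.57
```

The wrist force shows the weight has come off, so the board is in contact. Release and rise.

Emit:
{"op": "jog_arm", "data": {"series": [[[0, 0.0003, 0], [0, 0, 0], 0.04], [[0, 0, 0], [0, 0, 0], 0.07], [[0, 0, 0], [0, 0, 0], 0.07], [[0, 0, 0], [0, 0, 0], 0.07], [[0, -0.02, 0], [0, 0, 0], 0.07], [[0, -0.04, 0], [0, 0, 0], 0.07], [[0, -0.04, 0], [0, 0, 0], 0.07], [[0, 0, 0], [0, 0, 0], 0.07]]}}

```text
time_s: 20.75
tcp_pos: [0.456, 0.4185, 0.1241]
ee_rot: [[-0.981, 0.005, -0.192], [0.192, 0.007, -0.981], [-0.004, -1.0, -0.008]]
wrist_force: [-0.1, 0.2, -0.2]
gripper_width: 0.806
```

```bash
python3 snap.py w9
python3 - <<'E'
from ov import *
go(.6381,.2936,.11,11.8)
go(.4601,.1308,.12,-3.2,None,(.6381,.2936,.11,-168.2))
E
```

```text
20.8 [0.4549 0.4173 0.1217] 168.88 [-0.001 -1.    -0.004] [ 57.5  26.1  -8.6  -0.  -55.1 -68.6] 0.8047900252744163 [ 0.3  0.4 -1.1]
t 20.8 p [0.4549 0.4173 0.1217] yaw 168.9 R [-0.001 -1.    -0.004] j [ 58.  26.  -9.  -0. -55. -69.] w 0.8047900252744163
n 4 da 22.9
[[np.float64(-0.0509), np.float64(0.0029), np.float64(0.0215)], [0, np.float64(-5.73), 0]]
[[np.float64(-0.0485), np.float64(0.0029), np.float64(0.0265)], [0, np.float64(-5.73), 0]]
[[np.float64(-0.0456), np.float64(0.0029), np.float64(0.0312)], [0, np.float64(-5.73), 0]]
[[np.float64(-0.0423), np.float64(0.0029), np.float64(0.0356)], [0, np.float64(-5.73), 0]]
n 5 da -15.0
[[np.float64(0.0415), np.float64(-0.002), np.float64(0.0246)], [0, 3.0, 0]]
[[np.float64(0.0402), np.float64(-0.002), np.float64(0.0267)], [0, 3.0, 0]]
[[np.float64(0.0387), np.float64(-0.002), np.float64(0.0288)], [0, 3.0, 0]]
[[np.float64(0.0371), np.float64(-0.002), np.float64(0.0308)], [0, 3.0, 0]]
[[np.float64(0.0355), np.float64(-0.002), np.float64(0.0327)], [0, 3.0, 0]]
```

Emit:
{"op": "jog_arm", "data": {"series": [[[-0.0509, 0.0029, 0.0215], [0, -5.73, 0], 0.07], [[-0.0485, 0.0029, 0.0265], [0, -5.73, 0], 0.07], [[-0.0456, 0.0029, 0.0312], [0, -5.73, 0], 0.07], [[-0.0423, 0.0029, 0.0356], [0, -5.73, 0], 0.07], [[0, 0, 0], [0, 0, 0], 0.07], [[0, 0.05, 0], [0, 0, 0], 0.07], [[0, 0, 0], [0, 0, 0], 0.07], [[0, 0, 0], [0, 0, 0], 0.07]]}}

```text
time_s: 21.8
tcp_pos: [0.6377, 0.2935, 0.059]
ee_rot: [[-0.979, 0.001, 0.206], [-0.206, -0.0, -0.979], [-0.001, -1.0, 0.001]]
wrist_force: [-0.0, 0.8, 0.7]
gripper_width: 0.801
```

```bash
python3 snap.py w10
python3 - <<'E'
from ov import *
go(.6381,.2936,.004,11.8,2)
a=cv2.imread('pics/w9.png')[:440,200:440];b=cv2.imread('pics/w10.png')[:440,100:540]
cv2.imwrite('pics/m1.png',np.hstack([a,b]))
E
```

```text
21.85 [0.6382 0.2939 0.06  ] -168.12 [-0.003 -1.    -0.   ] [ 37.9  37.    1.5   0.1 -54.3 -26. ] 0.8029863029865537 [0.2 0.3 0.7]
t 21.85 p [0.6382 0.2939 0.06  ] yaw -168.1 R [-0.003 -1.    -0.   ] j [ 38.  37.   1.   0. -54. -26.] w 0.8029863029865537
n 2 da -0.1
[[np.float64(0.0001), np.float64(0.028), np.float64(0.0001)], [0, np.float64(0.04), 0]]
[[np.float64(0.0001), np.float64(0.028), np.float64(0.0001)], [0, np.float64(0.04), 0]]
```

View pics/m1.png

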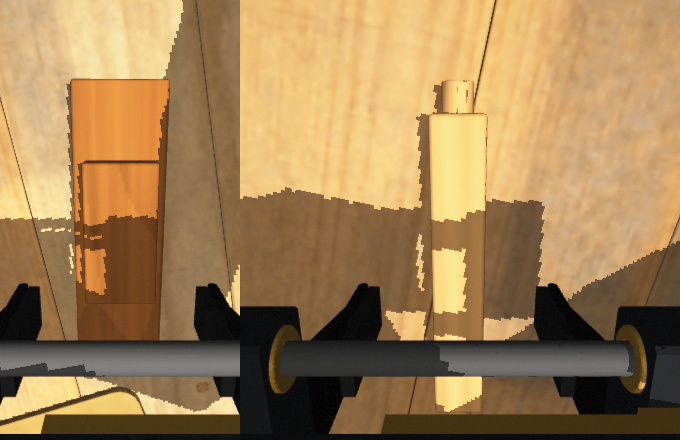

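Left: the upper board lies centred on the lower one. Right: the long bar is centred between the fingers, near shoulder at (290–347, 114). Lower and grip, and compute the bar's lengthwise centre.

Emit:
{"op": "jog_arm", "data": {"series": [[[0, 0.03, 0], [0, 0, 0], 0.07], [[0, 0.024, 0], [0, 0, 0], 0.07], [[0, 0, 0], [0, 0, 0], 0.07], [[0, 0, 0], [0, 0, 0], 0.02], [[0, 0, 0], [0, 0, 0], 0.02], [[0, 0, 0], [0, 0, 0], 0.02], [[0, 0, 0], [0, 0, 0], 0.02], [[0, 0, 0], [0, 0, 0], 0.02], [[0, 0, 0], [0, 0, 0], 0.02], [[0, 0, 0], [0, 0, 0], 0.02]]}}

```text
time_s: 23.1
tcp_pos: [0.6377, 0.2928, 0.0044]
ee_rot: [[-0.979, 0.0, 0.205], [-0.205, -0.0, -0.979], [-0.0, -1.0, 0.0]]
wrist_force: [-0.6, -0.3, 1.0]
gripper_width: 0.315
```

Run:
```python
from ov import *
ci=pickle.load(open('pics/w10.pkl','rb'))
u=np.array([np.cos(np.radians(101.8)),np.sin(np.radians(101.8)),0])
print(world(ci,[(290,114),(347,114)],.028).mean(0)+.085*u,world(ci,[(302,82),(333,82)],.018).mean(0)+.1*u)
ci=pickle.load(open('pics/w9.pkl','rb'))
w=world(ci,[(271,80),(369,80)],.016).mean(0);h=world(ci,[(283,162),(358,162)],.032).mean(0)
v=np.array([np.cos(np.radians(78.9)),np.sin(np.radians(78.9)),0]);d=w+.1*v-h-.05*v;print('upper->lower err along',d@v,'across',d@[v[1],-v[0],0])
s=sense();print(s['tcp_pos'],yaw(s['ee_rot']),s['gripper_width'])
```

```text
[0.63832756 0.29551442 0.028     ] [0.63875304 0.29589579 0.018     ]
upper->lower err along 0.00032613681791383533 across 0.000401147490531781
[0.63768494 0.29276013 0.00437445] -168.19494392502196 0.3153515503615839
```

Emit:
{"op": "jog_arm", "data": {"series": [[[0, -0.01, 0], [0, 0, 0], 0.02], [[0, -0.04, 0], [0, 0, 0], 0.02], [[0, -0.05, 0], [0, 0, 0], 0.02], [[0.0415, 0, 0.0246], [0, 3, 0], 0.02], [[0.0402, 0, 0.0267], [0, 3, 0], 0.02], [[0.0387, 0, 0.0288], [0, 3, 0], 0.02], [[0.0371, 0, 0.0308], [0, 3, 0], 0.02], [[0.0355, 0, 0.0327], [0, 3, 0], 0.02], [[0, 0, 0], [0, 0, 0], 0.02], [[0, 0, 0], [0, 0, 0], 0.02]]}}

```text
time_s: 24.35
tcp_pos: [0.4606, 0.1305, 0.1052]
ee_rot: [[-0.998, 0.002, -0.055], [0.055, 0.001, -0.998], [-0.002, -1.0, -0.001]]
wrist_force: [1.0, -0.4, -0.4]
gripper_width: 0.322
```

```bash
python3 snap.py w11
python3 - <<'E'
from ov import *
go(.4603,.129,.05,-3.2,2)
overlay('w11','o11',[(box(.4601,.1308,86.8,.236,.064,0,.01),C),(box(.4601,.1308,86.8,.236,.064,.03,.03),M),(box(.4601,.1308,86.8,.216,.064,.03,.03),M)],(170,0,470,300),2)
E
```

```text
24.4 [0.4609 0.1308 0.105 ] 176.84 [-0.002 -1.    -0.001] [ 35.3  15.3 -29.    0.  -45.6 -38.5] 0.3212262734153677 [ 0.7  0.3 -1.2]
t 24.4 p [0.4609 0.1308 0.105 ] yaw 176.8 R [-0.002 -1.    -0.001] j [ 35.  15. -29.   0. -46. -39.] w 0.3212262734153677
n 2 da -0.0
[[np.float64(0.0002), np.float64(0.0275), np.float64(0.0009)], [0, np.float64(0.02), 0]]
[[np.float64(0.0002), np.float64(0.0275), np.float64(0.0009)], [0, np.float64(0.02), 0]]
```

View pics/o11.png

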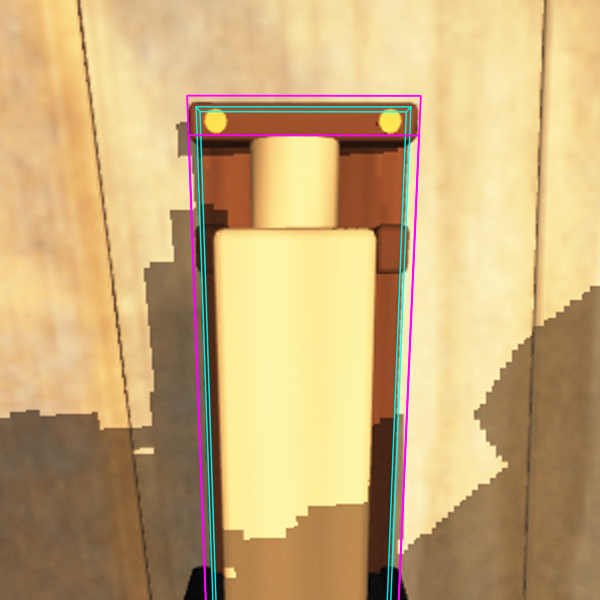

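The rack's end stop sits about 2 mm toward +y of my model, at rows 102–143 versus 96–135. That cancels the bar's 2 mm lengthwise offset, so no shift is needed and I can lower straight down.

Emit:
{"op": "jog_arm", "data": {"series": [[[0, 0.04, 0], [0, 0, 0], 0.02], [[0, 0.03, 0], [0, 0, 0], 0.02], [[0, 0.013, 0], [0, 0, 0], 0.02], [[0, 0.004, 0], [0, 0, 0], 0.02], [[0, 0, 0], [0, 0, 0], 0.02], [[0, 0, 0], [0, 0, 0], 0.02]]}}

```text
time_s: 25.15
tcp_pos: [0.4604, 0.1305, 0.0182]
ee_rot: [[-0.998, 0.002, -0.056], [0.056, 0.001, -0.998], [-0.002, -1.0, -0.001]]
wrist_force: [-0.8, -0.7, -0.7]
gripper_width: 0.318
```

Emit:
{"op": "jog_arm", "data": {"series": [[[0, 0.002, 0], [0, 0, 0], 0.02], [[0, 0.001, 0], [0, 0, 0], 0.02], [[0, 0, 0], [0, 0, 0], 0.02], [[0, 0, 0], [0, 0, 0], 0.055], [[0, 0, 0], [0, 0, 0], 0.055], [[0, 0, 0], [0, 0, 0], 0.055], [[0, -0.02, 0], [0, 0, 0], 0.055], [[0, -0.05, 0], [0, 0, 0], 0.055], [[0, -0.05, 0], [0, 0, 0], 0.055], [[0, 0, 0], [0, 0, 0], 0.065]]}}

```text
time_s: 26.4
tcp_pos: [0.4621, 0.1314, 0.1384]
ee_rot: [[-0.998, 0.009, -0.055], [0.055, 0.005, -0.998], [-0.008, -1.0, -0.006]]
wrist_force: [0.2, 0.6, -1.2]
gripper_width: 0.678
```

```bash
python3 snap.py w12
python3 - <<'E'
from ov import *
# short stretcher pixels in w6 (seen from medium rack): end near (84,158)...; top view estimate
ci=camera_info('top');print(world(ci,[(387.5,242.5),(420.5,235)],.014).round(4))
ci=pickle.load(open('pics/w6.pkl','rb'));print('tenon end w6',world(ci,[(93,163)],.014))
go(.63,-.16,.16,11)
E
```

```text
26.45 [0.4604 0.1306 0.136 ] 176.8 [-0.004 -1.    -0.003] [ 35.3  12.8 -26.9  -0.  -50.1 -38.5] 0.7086902031837599 [-0.8 -0.2  0. ]
[[ 0.6105 -0.2179  0.014 ]
 [ 0.6385 -0.3273  0.014 ]]
tenon end w6 [[ 0.60870914 -0.22243084  0.014     ]]
t 26.45 p [0.4604 0.1306 0.136 ] yaw 176.8 R [-0.004 -1.    -0.003] j [ 35.  13. -27.  -0. -50. -39.] w 0.7086902031837599
n 6 da 14.2
[[np.float64(-0.0309), np.float64(-0.004), np.float64(0.0468)], [0, np.float64(-2.37), 0]]
[[np.float64(-0.029), np.float64(-0.004), np.float64(0.048)], [0, np.float64(-2.37), 0]]
[[np.float64(-0.027), np.float64(-0.004), np.float64(0.0492)], [0, np.float64(-2.37), 0]]
[[np.float64(-0.0249), np.float64(-0.004), np.float64(0.0502)], [0, np.float64(-2.37), 0]]
[[np.float64(-0.0228), np.float64(-0.004), np.float64(0.0512)], [0, np.float64(-2.37), 0]]
[[np.float64(-0.0207), np.float64(-0.004), np.float64(0.0521)], [0, np.float64(-2.37), 0]]
```

Long bar released. On the way to the short stretcher I'll take a shot of the short rack, to view together with the close-up of the stretcher.

Run:
```python
from ov import *
go(.627,.07,.14,1.8)
go(.6245,-.2726,.10,14.4,None,(.627,.07,.14,-178.2))
```

```text
t 26.45 p [0.4604 0.1306 0.136 ] yaw 176.8 R [-0.004 -1.    -0.003] j [ 35.  13. -27.  -0. -50. -39.] w 0.7086902031837599
n 3 da 5.0
[[np.float64(-0.0566), np.float64(-0.0013), np.float64(0.0171)], [0, np.float64(-1.67), 0]]
[[np.float64(-0.0561), np.float64(-0.0013), np.float64(0.0187)], [0, np.float64(-1.67), 0]]
[[np.float64(-0.0555), np.float64(-0.0013), np.float64(0.0203)], [0, np.float64(-1.67), 0]]
n 6 da 12.6
[[np.float64(0.0022), np.float64(0.0067), np.float64(0.0571)], [0, -2.1, 0]]
[[np.float64(0.0043), np.float64(0.0067), np.float64(0.0569)], [0, -2.1, 0]]
[[np.float64(0.0064), np.float64(0.0067), np.float64(0.0567)], [0, -2.1, 0]]
[[np.float64(0.0085), np.float64(0.0067), np.float64(0.0565)], [0, -2.1, 0]]
[[np.float64(0.0105), np.float64(0.0067), np.float64(0.0561)], [0, -2.1, 0]]
[[np.float64(0.0126), np.float64(0.0067), np.float64(0.0557)], [0, -2.1, 0]]
```

Emit:
{"op": "jog_arm", "data": {"series": [[[-0.0566, 0, 0.0171], [0, -1.67, 0], 0.07], [[-0.0561, 0, 0.0187], [0, -1.67, 0], 0.07], [[-0.0555, 0, 0.0203], [0, -1.67, 0], 0.07], [[0, 0, 0], [0, 0, 0], 0.07], [[0, 0, 0], [0, 0, 0], 0.07]]}}

```text
time_s: 27.08
tcp_pos: [0.6249, 0.0689, 0.132]
ee_rot: [[-1.0, -0.004, 0.031], [-0.031, -0.001, -1.0], [0.004, -1.0, 0.001]]
wrist_force: [0.0, -0.1, 0.5]
gripper_width: 0.803
```

```bash
python3 snap.py w13
```

```text
27.125 [0.6248 0.0693 0.1328] -178.19 [ 0.003 -1.     0.001] [ 21.   26.6  -5.8  -0.  -57.7 -19.2] 0.806061601378243 [-0.7 -0.1  0.2]
```

Emit:
{"op": "jog_arm", "data": {"series": [[[0.0022, 0.0067, 0.0571], [0, -2.1, 0], 0.07], [[0.0043, 0.0067, 0.0569], [0, -2.1, 0], 0.07], [[0.0064, 0.0067, 0.0567], [0, -2.1, 0], 0.07], [[0.0085, 0.0067, 0.0565], [0, -2.1, 0], 0.07], [[0.0105, 0.0067, 0.0561], [0, -2.1, 0], 0.07], [[0.0126, 0.0067, 0.0557], [0, -2.1, 0], 0.07], [[0, 0.04, 0], [0, 0, 0], 0.07], [[0, 0, 0], [0, 0, 0], 0.07], [[0, 0, 0], [0, 0, 0], 0.07]]}}

```text
time_s: 28.25
tcp_pos: [0.6244, -0.2722, 0.0555]
ee_rot: [[-0.968, 0.001, 0.251], [-0.251, -0.001, -0.968], [-0.001, -1.0, 0.001]]
wrist_force: [0.7, -1.2, -0.2]
gripper_width: 0.805
```

```bash
python3 snap.py w14
python3 - <<'E'
from ov import *
overlay('w13','o13',[(box(.6265,.0115,91.8,.156,.064,0,.01),C),(box(.6265,.0115,91.8,.156,.064,.03,.03),M),(box(.6265,.0115,91.8,.136,.064,.03,.03),M)],(220,0,420,300),2)
overlay('w14','o14',[],(220,0,420,300),2)
cv2.imwrite('pics/m2.png',np.hstack([cv2.imread('pics/o13.png'),cv2.imread('pics/o14.png')]))
E
```

```text
28.3 [ 0.625  -0.2722  0.0561] -165.45 [-0.002 -1.     0.002] [-10.   35.5  -2.2   0.  -52.1  24.5] 0.803027174165896 [ 0.2 -0.5  0.2]
```

View pics/m2.png

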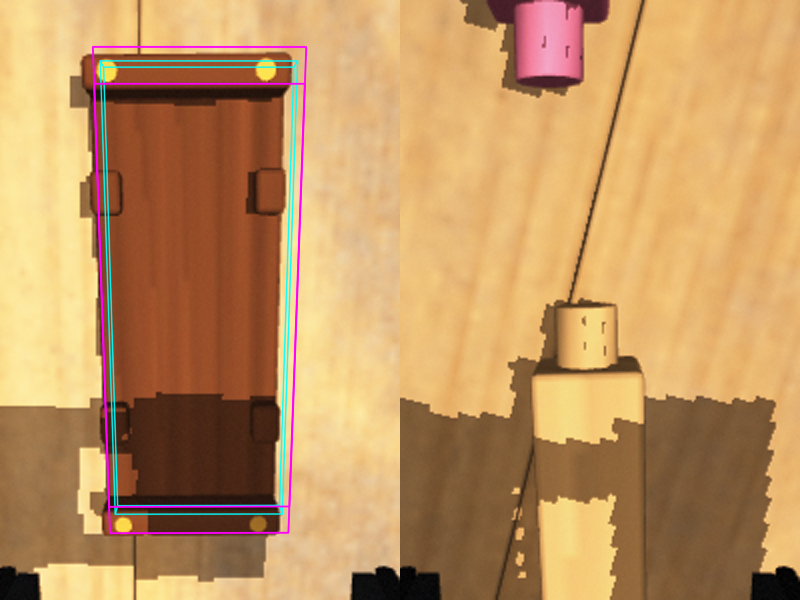

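Left: the short rack's stop corners are at (82,55), (291,55), (281,535) and (102,535), a few mm from my model. Right: the short bar's shoulder is at (133–245, 372) and its tenon end at row 304, nearly centred. I'll recompute both poses.

Run:
```python
from ov import *
c=pickle.load(open('pics/w13.pkl','rb'));f=lambda L:[(220+u/2-.25,v/2-.25) for u,v in L]
w=world(c,f([(82,55),(291,55),(281,535),(102,535)]),.03);n=(w[0]+w[1])/2;g=(w[2]+w[3])/2;d=g-n
print('rack',w.mean(0),(n+g)/2,'L',np.linalg.norm(d),'W',np.linalg.norm(w[0]-w[1]),np.linalg.norm(w[2]-w[3]),'dir',np.degrees(np.arctan2(d[1],d[0])))
c=pickle.load(open('pics/w14.pkl','rb'))
sh=world(c,f([(133,373),(244,373)]),.028);t=world(c,f([(156,304),(217,304)]),.018)
lo=world(c,f([(141,590),(243,590)]),.028).mean(0);d=lo-sh.mean(0);a=np.degrees(np.arctan2(d[1],d[0]));print('bar dir',a,'W',np.linalg.norm(sh[0]-sh[1]),sh.mean(0),t.mean(0))
for a in(a,104.4):
    u=np.array([np.cos(np.radians(a)),np.sin(np.radians(a)),0]);print(sh.mean(0)+.045*u,t.mean(0)+.06*u)
```

```text
rack [0.62947474 0.01336642 0.03      ] [0.62947474 0.01336642 0.03      ] L 0.15469676898331575 W 0.06287925469640582 0.06431036149601664 dir 92.24787177126306
bar dir 105.33471793221514 W 0.026901916874297178 [ 0.63993701 -0.31966765  0.028     ] [ 0.64437394 -0.3345752   0.018     ]
[ 0.62803642 -0.27626977  0.028     ] [ 0.62850649 -0.27671136  0.018     ]
[ 0.62874596 -0.27608141  0.028     ] [ 0.62945254 -0.27646021  0.018     ]
```

Emit:
{"op": "jog_arm", "data": {"series": [[[-0.002, 0.02, 0.0045], [0, 0, 0], 0.07], [[0, 0.02, 0], [0, 0, 0], 0.07], [[0, 0.0115, 0], [0, 0, 0], 0.07], [[0, 0, 0], [0, 0, 0], 0.02], [[0, 0, 0], [0, 0, 0], 0.02], [[0, 0, 0], [0, 0, 0], 0.02], [[0, 0, 0], [0, 0, 0], 0.02], [[0, 0, 0], [0, 0, 0], 0.02], [[0, 0, 0], [0, 0, 0], 0.02], [[0, 0, 0], [0, 0, 0], 0.02]]}}

```text
time_s: 29.55
tcp_pos: [0.6269, -0.2771, 0.0026]
ee_rot: [[-0.969, 0.0, 0.249], [-0.249, -0.0, -0.969], [-0.0, -1.0, 0.0]]
wrist_force: [0.8, -0.6, 0.2]
gripper_width: 0.323
```

Run:
```python
from ov import *
s=sense();p=s['tcp_pos'];print(p,s['wrist_force'])
go(.6293,.0136,.105,2.2,6,(p[0],p[1],.105,yaw(s['ee_rot'])));print(s['gripper_width'])
```

```text
[ 0.62689077 -0.27711267  0.00257783] [ 0.76668074 -0.59640201  0.17477903]
n 6 da -12.2
[[np.float64(-0.0124), np.float64(-0.0), np.float64(-0.0468)], [0, np.float64(2.03), 0]]
[[np.float64(-0.0108), np.float64(-0.0), np.float64(-0.0472)], [0, np.float64(2.03), 0]]
[[np.float64(-0.0091), np.float64(-0.0), np.float64(-0.0476)], [0, np.float64(2.03), 0]]
[[np.float64(-0.0074), np.float64(-0.0), np.float64(-0.0479)], [0, np.float64(2.03), 0]]
[[np.float64(-0.0057), np.float64(-0.0), np.float64(-0.0481)], [0, np.float64(2.03), 0]]
[[np.float64(-0.004), np.float64(-0.0), np.float64(-0.0483)], [0, np.float64(2.03), 0]]
0.32259980603245403
```

Emit:
{"op": "jog_arm", "data": {"series": [[[0, -0.01, 0], [0, 0, 0], 0.02], [[0, -0.04, 0], [0, 0, 0], 0.02], [[0, -0.05, 0], [0, 0, 0], 0.02], [[-0.0124, 0, -0.0468], [0, 2.03, 0], 0.02], [[-0.0108, 0, -0.0472], [0, 2.03, 0], 0.02], [[-0.0091, 0, -0.0476], [0, 2.03, 0], 0.02], [[-0.0074, 0, -0.0479], [0, 2.03, 0], 0.02], [[-0.0057, 0, -0.0481], [0, 2.03, 0], 0.02], [[-0.004, 0, -0.0483], [0, 2.03, 0], 0.02], [[0, 0, 0], [0, 0, 0], 0.02]]}}

```text
time_s: 30.8
tcp_pos: [0.6296, 0.0169, 0.1034]
ee_rot: [[-0.999, 0.001, 0.044], [-0.044, 0.001, -0.999], [-0.001, -1.0, -0.0]]
wrist_force: [1.1, 0.2, -1.0]
gripper_width: 0.317
```

Emit:
{"op": "jog_arm", "data": {"series": [[[0, 0, 0], [0, 0, 0], 0.02], [[0, 0.03, 0], [0, 0, 0], 0.02], [[0, 0.02, 0], [0, 0, 0], 0.02], [[0, 0, 0], [0, 0, 0], 0.02], [[0, 0, 0], [0, 0, 0], 0.02]]}}

```text
time_s: 31.42
tcp_pos: [0.63, 0.0127, 0.0535]
ee_rot: [[-0.999, 0.002, 0.038], [-0.038, -0.0, -0.999], [-0.002, -1.0, 0.0]]
wrist_force: [-0.8, -0.4, -0.4]
gripper_width: 0.318
```

```bash
python3 snap.py w15
python3 - <<'E'
from ov import *
go(.6293,.0136,.0140,2.2,2)
E
```

```text
31.475 [0.6302 0.013  0.0538] -177.8 [-0.002 -1.    -0.   ] [ 15.9  31.5 -10.4   0.  -47.9 -13.7] 0.31920143145927155 [ 0.4  0.  -1. ]
t 31.475 p [0.6302 0.013  0.0538] yaw -177.8 R [-0.002 -1.    -0.   ] j [ 16.  32. -10.   0. -48. -14.] w 0.31920143145927155
n 2 da 0.0
[[np.float64(0.0004), np.float64(0.0199), np.float64(-0.0003)], [0, np.float64(-0.0), 0]]
[[np.float64(0.0004), np.float64(0.0199), np.float64(-0.0003)], [0, np.float64(-0.0), 0]]
```

Emit:
{"op": "jog_arm", "data": {"series": [[[0.0005, 0.02, 0], [0, 0, 0], 0.02], [[0, 0.0135, 0], [0, 0, 0], 0.02], [[0, 0.004, 0], [0, 0, 0], 0.02], [[0, 0, 0], [0, 0, 0], 0.02], [[0, 0, 0], [0, 0, 0], 0.02]]}}

```text
time_s: 32.1
tcp_pos: [0.6293, 0.0137, 0.0157]
ee_rot: [[-0.999, 0.001, 0.039], [-0.039, 0.0, -0.999], [-0.001, -1.0, -0.0]]
wrist_force: [0.1, 0.8, -0.5]
gripper_width: 0.316
```

Emit:
{"op": "jog_arm", "data": {"series": [[[0, 0.0015, 0], [0, 0, 0], 0.02], [[0, 0, 0], [0, 0, 0], 0.02], [[0, 0, 0], [0, 0, 0], 0.055], [[0, 0, 0], [0, 0, 0], 0.055], [[0, 0, 0], [0, 0, 0], 0.055], [[0, -0.02, 0], [0, 0, 0], 0.055], [[0, -0.05, 0], [0, 0, 0], 0.055], [[0, -0.05, 0], [0, 0, 0], 0.055], [[0, 0, 0], [0, 0, 0], 0.06], [[0, 0, 0], [0, 0, 0], 0.06]]}}

```text
time_s: 33.35
tcp_pos: [0.6282, 0.0136, 0.1333]
ee_rot: [[-0.999, -0.001, 0.039], [-0.039, 0.0, -0.999], [0.001, -1.0, -0.0]]
wrist_force: [-0.0, 0.8, -0.6]
gripper_width: 0.683
```

```bash
python3 snap.py w16
python3 - <<'E'
from ov import *
o=[]
for n,b in(('w12',st(.4606,.1325,86.8,.2,.01)),('w16',st(.6295,.0134,92.2,.12,.01)),):
    overlay(n,'t_'+n,b,(200,0,440,340),1.1);o.append(cv2.imread(f'pics/t_{n}.png'))
t=capture('top')[:,:,::-1][170:310,150:420]
t=cv2.resize(t,(374,194));h=max(x.shape[0] for x in o)
cn=np.zeros((600,560,3),np.uint8);w=o[0].shape[1];cn[:h,:w]=o[0];cn[:h,w:2*w]=o[1];cn[h+10:h+204,:374]=t
cv2.imwrite('pics/m3.png',cn)
E
```

```text
33.4 [0.6278 0.0135 0.1324] -177.79 [ 0.002 -1.    -0.   ] [ 16.   26.6  -6.   -0.  -57.6 -13.7] 0.6848358161246807 [-0.5 -0.5 -0.9]
```

View pics/m3.png

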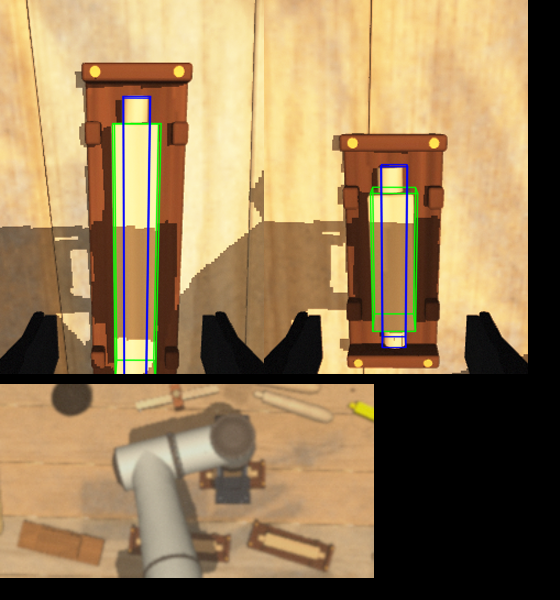

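All three bars sit in their racks, matching the seated models. In the final picture, the long bar's tenon is about 14 px inside its stop and the short bar is central. The boards are stacked and the gripper is clear, so I'm handing in.

```bash
python3 -c "
from station import *
print(finish_job(),sense()['time_s'])"
```

```text
the job is handed in; nothing more can be done
the job is handed in; nothing more can be done
```

The job is handed in, after about 33.5 s of robot time. No verdict was given. I lifted the upper board off level and set it aside. Then I put the medium stretcher in its rack, laid the upper board back on the lower one, and racked the long and short stretchers. The turned leg and the look-alikes were never approached.

**Last checks:**
- **Bars:** The final overlays of the long and short bars match the seated models in their racks to within a few mm. The medium bar was judged by eye only, from a close view after release, and it looked central.
- **Board:** The upper board measured within about 1 mm of the lower board's middle, both ways.
- **Gripper:** It is open and about 130 mm above the bench, touching nothing.

**Disagreements:** The first top-camera positions were off by 2–5 mm for the lower board, the long and short racks, and the short stretcher. I corrected them from close wrist views before each placing. No check failed.

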